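# Snap the lid onto the parts pan in a plaster room

## Robot

A 7-joint arm with a two-finger parallel gripper is mounted at the origin on the work surface. World frame = base frame: x ahead of the robot, y to its left, z up, the work surface at z = 0. Lengths are in m, angles in rad, forces in N, time in s.
With the tool pointing down it reaches from about 0.425 to 0.925 m from the base axis. Payload 6.8 kg.
Tool frame: the origin (TCP) lies at the very end of the fingers, on their centre line; the grasp point (between the pads) lies 19 mm behind it (bot.grip_depth is the distance from the TCP to the grasp point, in m); z points along the fingers, y is the direction in which the jaws open and shut (so a half turn about z gives the same grasp; the last joint's range is limited). The gripper opens to 85 mm and grips with 20 to 120 N. Pads are 22 mm wide; open, the fingers measure 114 mm over their backs; the gripper's body (76 mm by 85 mm) begins 54 mm behind the grasp point. The pads swing forward as they close: fully open they stand 13 mm farther back than shut.
Start: joints at [1.076, 0.477, 0.022, 1.555, -0.011, 1.109, -0.083], TCP at [0.255, -0.625, 0.231] pointing down, gripper open.
Joint ranges: [-2.96, 2.96], [-0.34, 2.1], [-1.41, 1.46], [0.24, 2.44], [-1.37, 4.51], [0.17, 1.92], [-2.96, 2.96]. Speed limits (rad/s): [2.39, 2.39, 3.14, 3.14, 3.14, 3.14, 3.14].

## Interface

Orientations are given as a unit quaternion [w, x, y, z].
In Python, from station import bot gives the robot as it stands.
- The arm moves only by the tool step_arm, never from a script. Its argument "increments" is a list of rows, each a list of 7 numbers: the shift along the world's x, y, z in m, then the turn, a rotation vector about the world's x, y, z in degrees, then the gripper command: -1 is fully open, 1 is shut, values between are in proportion. In form: [[dx, dy, dz, rx, ry, rz, fingers], ...]. A call has 1 to 10 rows; each row is the pose to reach, as a shift and turn from the pose commanded when the call began; what a row does not reach only later rows make up. A row lasts 1/12 s, in which the tool goes at most 41.7 mm and 7.16 degrees, less where a joint would pass 70% of its speed; a pose out of reach is approached as far as the arm can. A call with a gripper value outside its range is refused whole. The fingers move at their own pace and stop on an object; "force" is the grip in N (left out, the last holds). Time passes only in rows, so rows that repeat a pose let the fingers close. It gives the time, the measured TCP pose, the force and the opening at its end, in the units of the state.
- bot.get_obs(): the state, without advancing time (a new reading comes with each control period).
- bot.read_camera(name): name is "scene" or "top" or "wrist"; returns a dict with "color" (400x640x3 uint8, red, green, blue), "intrinsics" (3x3 intrinsics, pixels), "D" ([k1, k2, p1, p2, k3] as OpenCV has them; the pictures are not rectified), "extrinsics" (4x4, takes a point from camera to world coordinates). Camera axes: x right, y up, looking along -z (the intrinsics and any distortion apply to the point x, -y, -z); pixel columns grow to the right and rows downward; lengths in m; the calibration is good to about 2 mm. A picture is of the moment at which its call begins. There is no depth.
- bot.hand_in(): hands the job in, once; it reports no verdict.
Trained networks look in the newest picture that a camera, given by its name, has taken for a name from the list of things; names that differ only in an ending like _2 or _b are one class to them, and where a whole thing is asked for, a point or a joint stands for the part that bears it (a point fixed in the world has none). Each returns a list of dicts, best first, with "conf" (0 to 1); they miss things now and then, are a little off and sometimes report something else, mostly with a low value. They report only what shows in the picture. A call takes as long as a camera call. They do not tell look-alikes from the thing itself.
- bot.recognise(thing, camera): "location" ([column, row] as shares, 0 to 1, of the picture: columns of its width, rows of its height, amid what is visible of it).
- bot.place_of(thing, camera): "location" ([column, row] as shares, 0 to 1, of the picture: columns of its width, rows of its height: a listed point, or the origin of a listed thing).
The state is a dict: "t": time; "q": joint angles; "joint_vel": joint speeds; "joint_torque": joint torques, N m; "eef_pos": TCP position; "tool_rot": TCP orientation; "contact_force": force on the tool from outside, world axes, zero at the start; "torque": the same for the moment, N m; "gripper_width": opening from 0.0 (shut) to 1.0 (fully open).
Only numpy, scipy, OpenCV 4.12 (cv2) and the standard library are available. Lean on these libraries where they do the work, as an engineer would, in place of code of your own. Each camera call takes 0.05 s, during which the arm holds its last target.

## Task

Plaster dust is about to fly: pick the white lid up off the bench, set it squarely on the open steel parts pan without dropping it from above, and then press the lid's four blue tabs down one after another until every one snaps shut under the pan's rim. Leave the lid fully home with all four tabs latched, and do not disturb the plaster cast or the rasp.

Things in the scene. Friction and masses are not known exactly. Their poses are not given: they have to be found in the camera images.
- pan: Open steel pan of small parts (none over 50 high), standing firm: it does not shift. Origin: centre of its underside; z up, x across its short side, y along its long side. Rim flange 108 (x) by 176 (y), its top 65 above the bench, with a lip turned down to 59; body below it 88 by 156, opening 83 by 151. The lid is fully home with its origin 57 above the pan's and axes in line (or turned half round).
- lid: Loose white lid, 0.27 to 0.38 kg, right way up on the bench. Origin: centre of its underside; x across its short side, y along its long side. From below: plug 0 to 8 above the origin, 77.5 (x) by 145.5 (y) at its lower edge, widening to 81.5 by 149.5, goes into the pan's opening; plate 109 by 177, 8 to 20 up, rests on the flange. A blue tab is hinged at the middle of each of its four edges.
- lid_grip (a point): Middle of the lid's grip rib, 31 straight above the lid's origin. The rib is 16 wide in the lid's x, 64 long in y, and stands from 20 to 42 above the lid's origin; pinch it across its 16.
- tab_xp (a joint): Angle (rad) of the blue tab, 70 wide, on the lid's +x edge. Hinge line along y at x = +56, 18 above the lid's origin. 0: wide open, 15 degrees above level; 0.26: level; 1.83 (stop): hanging straight down. On the pan it swings down easily to about 1.35, then needs 3 to 5 N at its free edge to snap behind the lip; snapped, it stays at 1.6 to 1.83; let go before, it swings back up.
- tab_xn (a joint): The same for the tab, 70 wide, on the lid's -x edge (hinge at x = -56).
- tab_yp (a joint): The same for the tab, 60 wide, on the lid's +y edge (hinge along x at y = +90).
- tab_yn (a joint): The same for the tab, 60 wide, on the lid's -y edge (hinge at y = -90).
- edge_xp (a point): Middle of the +x tab's free edge on its outer face (the upper face while open), 28 from the hinge line; moves with the tab. The tab is 3.5 thick, its outer face 3.5 outside the hinge line when shut. A hook on its inner face, 13 to 16 from the hinge, snaps in under the pan's lip, which it can do only with the lid fully home.
- edge_xn (a point): The same for the -x tab.
- edge_yp (a point): The same for the +y tab.
- edge_yn (a point): The same for the -y tab.
- cast: Bystander: white plaster cast standing on its flat end, 97 across, 100 high, rounded top, thin blue line round it. Origin at the centre of its underside.
- rasp: Bystander: flat rasp with black handle lying on the bench, 255 long in its x, 30 wide, 22 high. Origin under its middle.
Not all that is in view belongs to the job. There is more than one size of the lid; the job needs the largest.

How it is judged:
On the way:
1. the lid is set squarely on the pan, fully home (z of lid in the frame of pan between 0.0545 and 0.0595 m and horizontal distance between lid and pan below 0.006 m and angle between the x axis of lid and the x axis of pan, either way round below 0.06 rad and angle between lid's own z axis and vertical below 0.03 rad), for 0.2 s.
At the end, for the whole second after the job is handed in: The lid rests fully home on the pan (its origin 57 mm above the pan's, within 2.5 mm; centred within 6 mm; in line within 0.06 rad; level within 0.03 rad), at rest, and all four tabs are snapped shut (each joint above 1.5 of 1.83 rad; unlatched they swing back up) (all of step 1 and value of joint each of tab_xp, tab_xn, tab_yp, tab_yn above 1.5 rad and linear speed of lid below 0.02 m/s); the robot touches nothing.
It fails at once if the lid is let fall from more than 20 mm above its place on the pan (contact force between lid and anything else below 0.02 N and height (world z) of lid above 0.077 m).
It fails at once if the plaster cast is shoved or knocked (moved over 25 mm) (distance of cast from where it was at the start of the episode above 0.025 m).
It fails at once if the rasp is shoved (moved over 25 mm) (distance of rasp from where it was at the start of the episode above 0.025 m).
It also fails if it takes over 64 s, if anything falls off the work surface, if the arm or the gripper's body presses on something with over 40 N, if the wrist force passes 120 N, or if a joint passes its speed limit or range.

## Working session

There is one attempt and no reset: what is moved stays moved. The work goes in short steps, Python scripts to look and compute and a tool call to move; the robot and the scene stay as the last step left them, time stands still between calls to the robot, and variables do not carry over. Pictures are saved under pics/ and viewed, and the job is handed in when it is done.

Besides the shell and the picture viewer there is one more tool, called as name(argument=value, ...) on one line, values as JSON. step_arm: Moves the arm, as the interface text tells. Its arguments: {"type":"object","properties":{"increments":{"type":"array","items":{"type":"array","items":{"type":"number"}}},"force":{"type":"number"}},"required":["increments"]}

```bash
mkdir -p pics; ls; cat > h.py <<'E'
from station import bot
import numpy as np, cv2
from scipy.spatial.transform import Rotation as R
def cam(name,save=None):
    c=bot.read_camera(name)
    if save: cv2.imwrite('pics/'+save,c['color'][:,:,::-1])
    return c
def ray(c,px):
    K=np.array(c['intrinsics']);D=np.array(c['D']);E=np.array(c['extrinsics'])
    u=cv2.undistortPoints(np.array([[px]],float),K,D)[0,0]
    d=E[:3,:3]@np.array([u[0],-u[1],-1]);return E[:3,3],d
def at_z(c,px,z):
    o,d=ray(c,px);return o+d*(z-o[2])/d[2]
def proj(c,P):
    P=np.atleast_2d(P);K=np.array(c['intrinsics']);D=np.array(c['D']);E=np.array(c['extrinsics'])
    p=(P-E[:3,3])@E[:3,:3];p=p*[1,-1,-1]
    return cv2.projectPoints(p,np.zeros(3),np.zeros(3),K,D)[0][:,0]
E
python3 - <<'E'
from h import *
o=bot.get_obs();print(o['t'],o['eef_pos'],o['tool_rot'],o['gripper_width'])
for n in ['top','scene']:
    c=cam(n,n+'0.png');print(n,c['extrinsics'],c['intrinsics'][0])
    for t in ['pan','lid','lid_grip','cast','rasp','edge_xp','edge_xn','edge_yp','edge_yn']:
        print(t,[(np.round(np.array(r['location'])*[640,400],1),round(r['conf'],2)) for r in bot.place_of(t,n)[:4]])
E
```

```text
pics
0.0 [ 0.25438654 -0.62458961  0.23032055] [-8.81264735e-04  9.81355953e-01  1.92196936e-01 -2.33083410e-04] 1.000998563450119
top [[-0.00518035  0.99287034 -0.11908677  0.40047688]
 [-0.99989485 -0.00675603 -0.01283148 -0.09883893]
 [-0.01354455  0.11900777  0.99280093  1.18047243]
 [ 0.          0.          0.          1.        ]] [431.23490829   0.         316.20244294]
pan [(array([220.1, 220.3]), 0.86)]
lid [(array([337.4, 132.8]), 0.89), (array([343. , 221.3]), 0.62)]
lid_grip [(array([365.4, 295.9]), 0.95), (array([341.4, 139.5]), 0.92), (array([341.7, 220.9]), 0.61)]
cast [(array([271.1, 119.1]), 0.81)]
rasp [(array([470.8, 193.7]), 0.75)]
edge_xp [(array([327.3, 116.9]), 0.52), (array([349.1, 306.2]), 0.43)]
edge_xn [(array([347.6, 152.9]), 0.65), (array([330.7, 249. ]), 0.62), (array([385.2, 280.3]), 0.42)]
edge_yp [(array([302.9, 200.5]), 0.81), (array([383.9, 321. ]), 0.62), (array([312.3, 151.1]), 0.42)]
edge_yn [(array([382.8, 234.7]), 0.67), (array([346.6, 270.9]), 0.53), (array([363. , 116.1]), 0.5)]
scene [[-8.50308673e-02 -7.33573393e-01  6.74269849e-01  1.2155
[... 331 characters left out ...]
([274.9, 287.9]), 0.76), (array([246.9, 191.7]), 0.71)]
lid_grip [(array([284.7, 205.8]), 0.96), (array([268.7, 281.2]), 0.81), (array([272.2, 153. ]), 0.66)]
cast [(array([353.5, 313. ]), 0.7), (array([246. , 192.7]), 0.61)]
rasp [(array([144.7, 220.6]), 0.76)]
edge_xp [(array([268.5, 227.9]), 0.83), (array([285.2, 303.1]), 0.74), (array([284.1, 203.7]), 0.68), (array([288.2, 147.5]), 0.38)]
edge_xn [(array([297. , 185.9]), 0.73), (array([264.3, 261.9]), 0.51), (array([256.8, 161.2]), 0.41)]
edge_yp [(array([306.1, 269.9]), 0.59), (array([321.5, 222. ]), 0.51), (array([261.2, 141.8]), 0.4)]
edge_yn [(array([240.3, 300.1]), 0.67), (array([285.5, 169.5]), 0.54), (array([248.6, 193.5]), 0.46)]
```

View pics/top0.png

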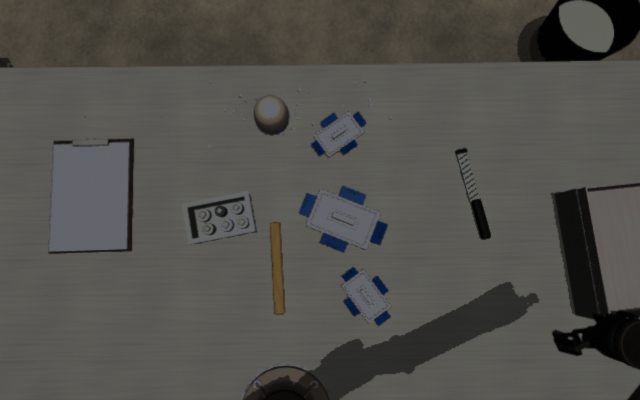

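View pics/scene0.png

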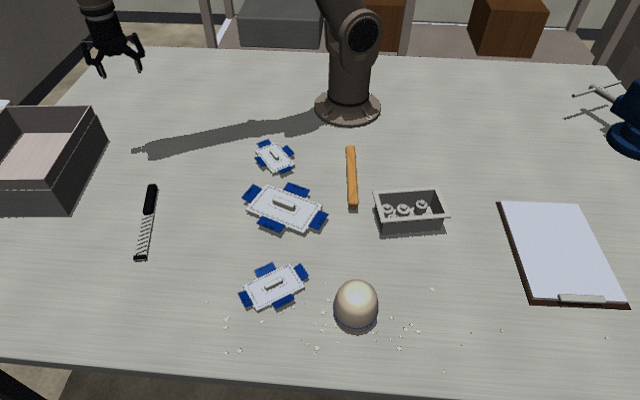

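The large lid sits at about (343,218) in the top view, between two smaller look-alikes at (340,135) and (366,296). The pan is at (220,218), with a wooden stick between them at (278,268). Next I'll measure the lid and pan more exactly.

```bash
python3 - <<'E'
from h import *
c=cam('top');im=c['color'][:,:,::-1]
def crop(x0,x1,y0,y1,n):
    cv2.imwrite('pics/'+n,cv2.resize(im[y0:y1,x0:x1],None,fx=6,fy=6,interpolation=cv2.INTER_CUBIC))
crop(290,400,175,260,'lidc.png');crop(175,265,180,255,'panc.png')
s=cam('scene');im=s['color'][:,:,::-1];crop(365,460,180,240,'pans.png');crop(235,335,170,245,'lids.png')
E
```

```text
(no output)
```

View pics/lidc.png

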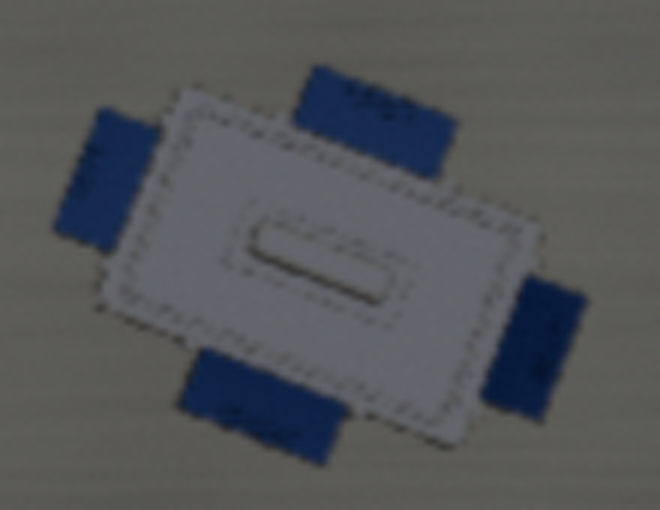

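View pics/panc.png

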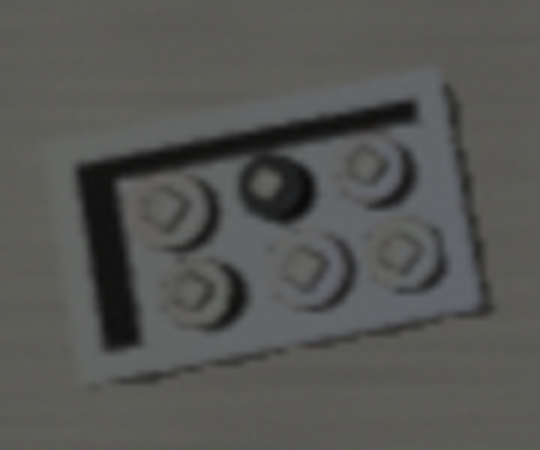

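View pics/pans.png

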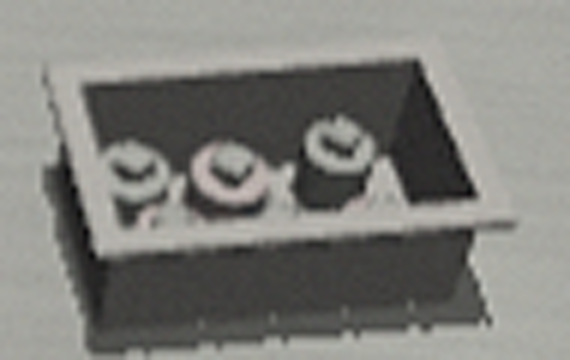

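```bash
cat >> h.py <<'E'
from scipy.optimize import least_squares
def fitrect(obs,z,w,l):
    # obs: list of (cam, px[4] in order); fit x,y,yaw (long axis dir)
    loc=np.array([[-w/2,-l/2],[w/2,-l/2],[w/2,l/2],[-w/2,l/2]])
    P0=np.array([at_z(obs[0][0],p,z) for p in obs[0][1]])
    c0=P0[:,:2].mean(0)
    best=None
    for th in np.arange(0,2*np.pi,np.pi/8):
        def f(v):
            c,s=np.cos(v[2]),np.sin(v[2]);Q=loc@np.array([[c,s],[-s,c]])+v[:2];Q=np.c_[Q,np.full(4,z)]
            r=[]
            for cm,px in obs:
                pr=proj(cm,Q)
                d=[np.linalg.norm(pr-p,axis=1).argmin() for p in np.array(px)]
                r.append((pr[d]-px).ravel())
            return np.concatenate(r)
        s=least_squares(f,[*c0,th])
        if best is None or s.cost<best.cost: best=s
    return best.x,np.round(best.fun.reshape(-1,2),1)
E
python3 - <<'E'
from h import *
c=cam('top');s=cam('scene')
def g(P,x0,y0): return [((x+.5)/6-.5+x0,(y+.5)/6-.5+y0) for x,y in P]
pt=g([(40,145),(438,68),(493,310),(85,385)],175,180)
ps=g([(45,68),(425,45),(518,222),(98,250)],365,180)
lt=g([(182,90),(542,225),(460,447),(100,303)],290,175)
for n,o,z,w,l in [('pan',[(c,pt)],.065,.108,.176),('pan s',[(s,ps)],.065,.108,.176),('lid',[(c,lt)],.020,.109,.177)]:
    x,r=fitrect(o,z,w,l);print(n,x,np.degrees(x[2])%180,r.tolist())
E
```

```text
pan [0.50202544 0.16973309 3.33491725] 11.076683326055928 [[0.7, 0.0], [0.6, -0.4], [-1.2, -0.3], [-0.1, 0.7]]
pan s [0.50740265 0.17170746 3.33244845] 10.935231486280458 [[-0.6, -0.2], [1.6, -1.4], [-0.3, -0.0], [-0.5, 1.2]]
lid [ 0.49987557 -0.15586737  2.76534702] 158.4427128554809 [[-0.2, -1.1], [0.9, -0.2], [0.5, 0.6], [-1.2, 0.7]]
```

View pics/lids.png

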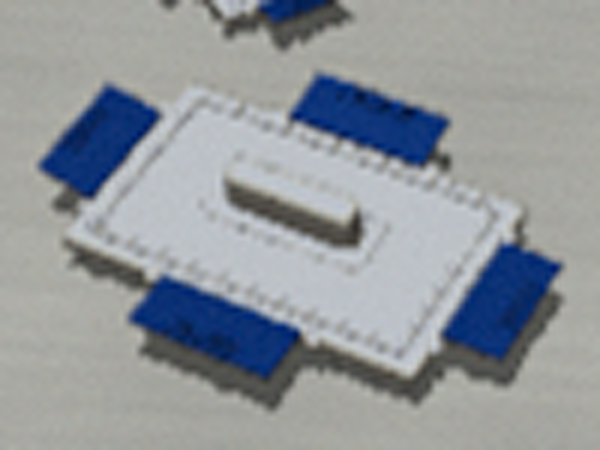

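The large lid's x axis is at yaw -21.6° and the pan's at 11.1°. I'll move above the lid and take a close-up with the wrist camera.

step_arm(increments=[[0.2455,0.4687,-0.01,0,0,46.3,0],[0.2455,0.4687,-0.01,0,0,46.3,0],[0.2455,0.4687,-0.01,0,0,46.3,0],[0.2455,0.4687,-0.01,0,0,46.3,0],[0.2455,0.4687,-0.01,0,0,46.3,0],[0.2455,0.4687,-0.01,0,0,46.3,0],[0.2455,0.4687,-0.01,0,0,46.3,0],[0.2455,0.4687,-0.01,0,0,46.3,0],[0.2455,0.4687,-0.01,0,0,46.3,0],[0.2455,0.4687,-0.01,0,0,46.3,0]], force=60)

```text
t: 2.03
eef_pos: [0.4485, -0.2544, 0.2238]
tool_rot: [0.0, 0.827, 0.562, 0.0]
contact_force: [-0.6, 0.3, -0.4]
gripper_width: 0.505
```

step_arm(increments=[[0.0515,0.0985,0,0,0,0,0],[0.0515,0.0985,0,0,0,0,0],[0.0515,0.0985,0,0,0,0,0],[0.0515,0.0985,0,0,0,0,0],[0.0515,0.0985,0,0,0,0,0]])

```text
t: 2.45
eef_pos: [0.5002, -0.1558, 0.2236]
tool_rot: [0.0, 0.826, 0.564, 0.0]
contact_force: [-0.0, -1.0, -0.3]
gripper_width: 0.503
```

```bash
python3 - <<'E'
from h import *
o=bot.get_obs();print(o['t'],o['eef_pos'],o['tool_rot'],o['gripper_width'],o['contact_force'])
c=cam('wrist','w1.png');print(c['extrinsics'],c['intrinsics'])
for t in ['lid','lid_grip']:
    print(t,[(np.round(np.array(r['location'])*[640,400],1),round(r['conf'],2)) for r in bot.place_of(t,'wrist')[:4]])
E
```

```text
2.45 [ 0.50020647 -0.15582844  0.22361633] [5.28371524e-05 8.25640084e-01 5.64197107e-01 2.69766211e-04] 0.5030815721050775 [-0.03218976 -1.01905225 -0.25442684]
[[ 9.31620450e-01  3.44781925e-01  1.14929375e-01  5.30278341e-01]
 [-3.63431999e-01  8.83182617e-01  2.96488866e-01 -8.02597500e-02]
 [ 7.20375924e-04 -3.17984104e-01  9.48095771e-01  3.65737715e-01]
 [ 0.00000000e+00  0.00000000e+00  0.00000000e+00  1.00000000e+00]] [[316.3283988    0.         323.65722871]
 [  0.         316.3283988  199.23625796]
 [  0.           0.           1.        ]]
lid [(array([521.8,  80.9]), 0.94), (array([326.4, 166.4]), 0.73)]
lid_grip [(array([538.3,  78.3]), 0.82), (array([188.8, 270.9]), 0.79), (array([320.3, 263.9]), 0.59)]
```

View pics/w1.png

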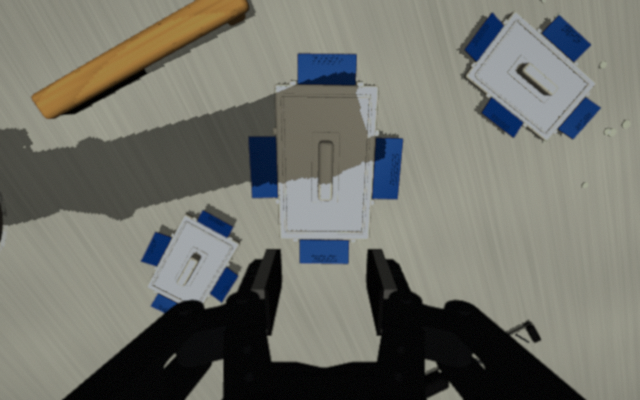

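The wrist view shows the whole large lid at (326,165), with the rib running from (325,140) to (325,200). I'll enlarge it and refit.

```bash
python3 - <<'E'
import cv2
im=cv2.imread('pics/w1.png');cv2.imwrite('pics/w1c.png',cv2.resize(im[70:250,260:395],None,fx=3.2,fy=3.2,interpolation=cv2.INTER_CUBIC))
E
```

```text
(no output)
```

View pics/w1c.png

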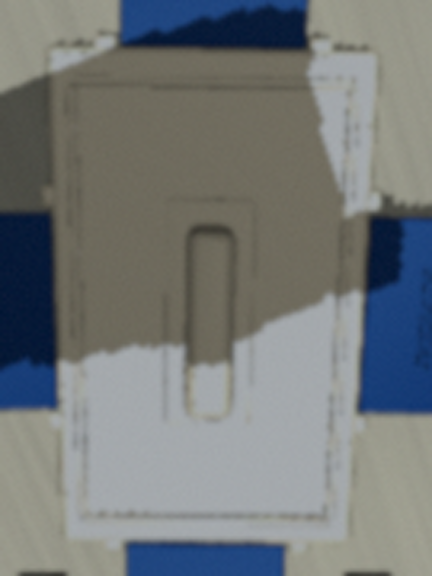

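```bash
python3 - <<'E'
from h import *
c=cam('wrist')
g=lambda P,x0,y0,k:[((x+.5)/k-.5+x0,(y+.5)/k-.5+y0) for x,y in P]
x,r=fitrect([(c,g([(50,47),(376,53),(346,541),(66,538)],260,70,3.2))],.020,.109,.177)
print(x,(np.degrees(x[2])+90)%180-90,r.tolist())
# rib top ends centre z=.042
P=[at_z(c,p,.042) for p in g([(211,224),(209,420)],260,70,3.2)];print(P,np.mean(P,0))
E
```

```text
[ 0.50145884 -0.1584935   2.749654  ] -22.45643055525582 [[-1.9, -1.0], [2.1, -1.4], [1.4, 1.9], [-1.5, 1.7]]
[array([ 0.51463439, -0.12643344,  0.042     ]), array([ 0.48983991, -0.18729133,  0.042     ])] [ 0.50223715 -0.15686238  0.042     ]
```

step_arm(increments=[[0.001,-0.0015,-0.04,0,0,-0.9,0],[0.001,-0.0015,-0.08,0,0,-0.9,0],[0.001,-0.0015,-0.12,0,0,-0.9,0],[0.001,-0.0015,-0.15,0,0,-0.9,0],[0.001,-0.0015,-0.175,0,0,-0.9,0],[0.001,-0.0015,-0.19,0,0,-0.9,0],[0.001,-0.0015,-0.198,0,0,-0.9,0],[0.001,-0.0015,-0.198,0,0,-0.9,0]])

```text
t: 3.32
eef_pos: [0.4989, -0.16, 0.0239]
tool_rot: [-0.001, 0.832, 0.555, -0.001]
contact_force: [0.8, -0.6, 0.1]
gripper_width: 0.499
```

```bash
python3 - <<'E'
from h import *
o=bot.get_obs();print(o['t'],o['eef_pos'],o['contact_force'])
c=cam('wrist','w2.png')
E
```

```text
3.3167 [ 0.49893619 -0.15999851  0.02391499] [ 0.80341374 -0.61357482  0.06062584]
```

View pics/w2.png

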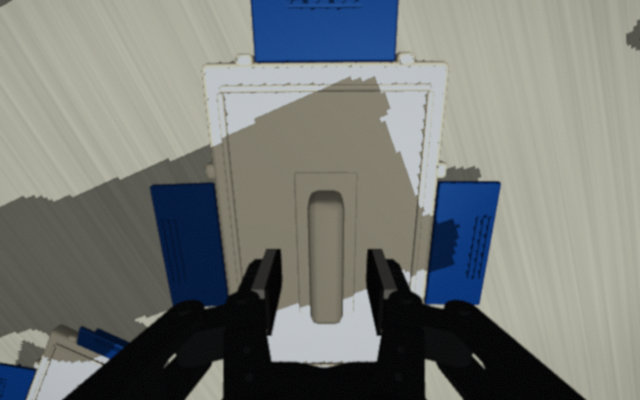

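The rib is centred between the fingers (column 325, fingers at 270 and 378). Closing now, then a small lift.

step_arm(increments=[[0.001,0.003,0,0,0,0,1],[0.001,0.003,0,0,0,0,1],[0.001,0.003,0,0,0,0,1],[0.001,0.003,0,0,0,0,1],[0.001,0.003,0,0,0,0,1],[0.001,0.003,0,0,0,0,1],[0.001,0.003,0,0,0,0,1],[0.001,0.003,0,0,0,0,1]], force=70)

```text
t: 4.03
eef_pos: [0.5027, -0.1561, 0.027]
tool_rot: [0.001, 0.831, 0.556, 0.001]
contact_force: [-1.0, 0.8, 5.9]
gripper_width: 0.171
```

step_arm(increments=[[0,0,0.02,0,0,0,1],[0,0,0.05,0,0,0,1],[0,0,0.09,0,0,0,1],[0,0,0.13,0,0,0,1],[0,0,0.15,0,0,0,1],[0,0,0.15,0,0,0,1]])

```text
t: 4.53
eef_pos: [0.5045, -0.1567, 0.181]
tool_rot: [0.004, 0.831, 0.556, 0.003]
contact_force: [0.5, 0.3, -3.6]
gripper_width: 0.164
```

```bash
python3 - <<'E'
from h import *
o=bot.get_obs();print(o['t'],o['eef_pos'],o['tool_rot'],o['contact_force'],o['torque'],o['gripper_width'])
c=cam('wrist','w3.png');cam('scene','s3.png')
E
```

```text
4.5333 [ 0.50451938 -0.15670888  0.18098935] [0.00385157 0.83121073 0.55593547 0.00310575] [ 0.49924698  0.33093876 -3.56049394] [ 0.01066922 -0.0381759  -0.01001036] 0.16412624371487122
```

View pics/w3.png

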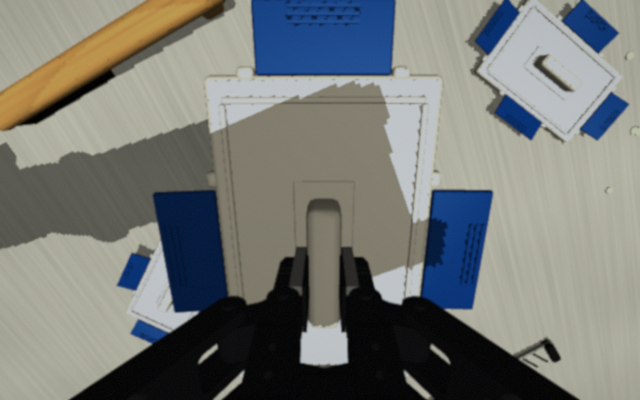

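View pics/s3.png

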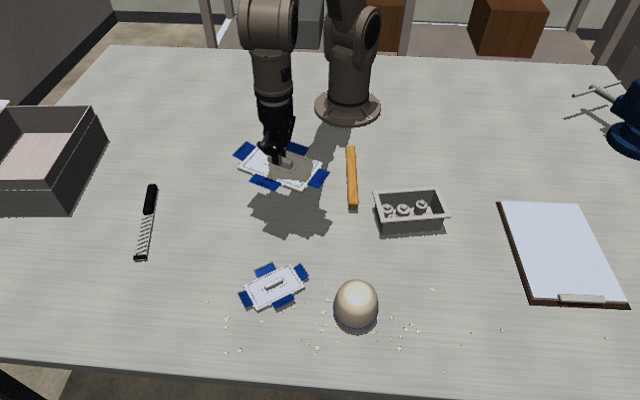

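The grip holds: 14 mm opening, weight about 3.6 N, lid level. Next is a sub-pixel edge fit of the pan in both fixed cameras.

```bash
cat >> h.py <<'E'
def edgefit(c,v0,z,w,l,skip=(),pol=None,half=3.0,tabs=0,verbose=0,iters=6,fixyaw=False):
    """refine rect pose by gradient along outer edges. edges 0:-y,1:+x,2:+y,3:-x. tabs: exclude |mid|<tabs on edges"""
    im=cv2.cvtColor(c['color'],cv2.COLOR_RGB2GRAY).astype(np.float32);im=cv2.GaussianBlur(im,(0,0),0.7)
    loc=np.array([[-w/2,-l/2],[w/2,-l/2],[w/2,l/2],[-w/2,l/2]])
    def T(v,q):
        cc,s=np.cos(v[2]),np.sin(v[2]);Q=q@np.array([[cc,s],[-s,cc]])+v[:2];return np.c_[Q,np.full(len(Q),z)]
    v=np.array(v0,float)
    for it in range(iters):
        q=[];e=[]
        for k in range(4):
            if k in skip: continue
            a,b=loc[k],loc[(k+1)%4]
            for t in np.linspace(.08,.92,40):
                p=a+(b-a)*t
                if np.linalg.norm(p-(a+b)/2)<tabs: continue
                q.append(p);n=(a+b)/2;e.append((n/np.linalg.norm(n),k))
        q=np.array(q);n=np.array([x[0] for x in e]);ks=np.array([x[1] for x in e])
        p0=proj(c,T(v,q));p1=proj(c,T(v,q+n*.002));d=p1-p0;d/=np.linalg.norm(d,axis=1)[:,None]
        ts=np.arange(-half,half+.01,.1)
        X=p0[:,:1]+d[:,:1]*ts;Y=p0[:,1:]+d[:,1:]*ts
        S=cv2.remap(im,X.astype(np.float32),Y.astype(np.float32),cv2.INTER_CUBIC)
        G=np.gradient(S,axis=1)
        sgn=-1 if pol is None else pol   # bright inside => negative outward
        G=np.maximum(G*sgn,0)
        m=G.argmax(1);o=ts[m];wt=G.max(1)
        ok=(wt>np.median(wt)*.5)&(np.abs(o)<half-.15)
        tgt=p0+d*o[:,None]
        def f(u): 
            return (((proj(c,T(u,q))-tgt)*d).sum(1))[ok]
        s=least_squares(f,v,loss='soft_l1',f_scale=.3);v=s.x
    r=f(v)
    return v,{k:(round(float(np.mean(r[ks[ok]==k])),2),round(float(np.std(r[ks[ok]==k])),2),int((ks[ok]==k).sum())) for k in range(4) if k not in skip}
E
python3 - <<'E'
from h import *
a=np.radians(11)
for n,v0 in [('top',[.502,.170,a]),('scene',[.5055,.1715,a])]:
    c=cam(n)
    for h in (2,3):
        v,r=edgefit(c,v0,.065,.108,.176,half=h);print(n,v[:2],np.degrees(v[2]),r)
    if n=='top': 
        v,r=edgefit(c,v0,.065,.083,.151,pol=1,half=2);print('inner',v[:2],np.degrees(v[2]),r)
    im=c['color'][:,:,::-1].copy();v,_=edgefit(c,v0,.065,.108,.176,half=2)
    k=6;x0,y0=(175,180) if n=='top' else (365,180)
    im=cv2.resize(im[y0:y0+75,x0:x0+95],None,fx=k,fy=k,interpolation=cv2.INTER_CUBIC)
    for (w,l) in ((.108,.176),(.083,.151)):
        L=np.array([[-w/2,-l/2],[w/2,-l/2],[w/2,l/2],[-w/2,l/2]]);R2=np.array([[np.cos(v[2]),-np.sin(v[2])],[np.sin(v[2]),np.cos(v[2])]])
        P=proj(c,np.c_[L@R2.T+v[:2],np.full(4,.065)]);P=((P-[x0,y0]+.5)*k-.5).astype(int)
        cv2.polylines(im,[P.reshape(-1,1,2)],True,(0,0,255),1)
    cv2.imwrite('pics/fit_%s.png'%n,im)
E
```

```text
top [0.50353814 0.17205643] 10.907539607170941 {0: (0.09, 0.28, 40), 1: (0.16, 0.39, 32), 2: (0.17, 0.24, 24), 3: (0.13, 0.3, 40)}
top [0.50353814 0.17205643] 10.907539638493462 {0: (0.09, 0.28, 40), 1: (0.16, 0.39, 32), 2: (0.17, 0.24, 24), 3: (0.13, 0.3, 40)}
inner [0.50271823 0.17110041] 10.87007466013409 {0: (0.05, 0.77, 13), 1: (-0.01, 0.27, 40), 2: (-0.04, 0.33, 40), 3: (-0.0, 0.59, 15)}
scene [0.50644292 0.17341259] 10.38187488242967 {0: (0.04, 0.34, 40), 1: (0.04, 0.36, 40), 2: (nan, nan, 0), 3: (0.1, 0.23, 12)}
scene [0.50644292 0.17341259] 10.381874855658761 {0: (0.04, 0.34, 40), 1: (0.04, 0.36, 40), 2: (nan, nan, 0), 3: (0.1, 0.23, 12)}
  return _methods._mean(a, axis=axis, dtype=dtype,
  ret = ret.dtype.type(ret / rcount)
  ret = _var(a, axis=axis, dtype=dtype, out=out, ddof=ddof,
  arrmean = um.true_divide(arrmean, div, out=arrmean,
  ret = ret.dtype.type(ret / rcount)
```

View pics/fit_top.png

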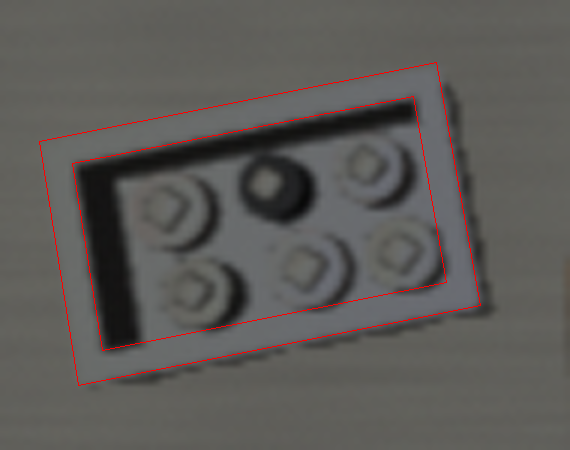

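View pics/fit_scene.png

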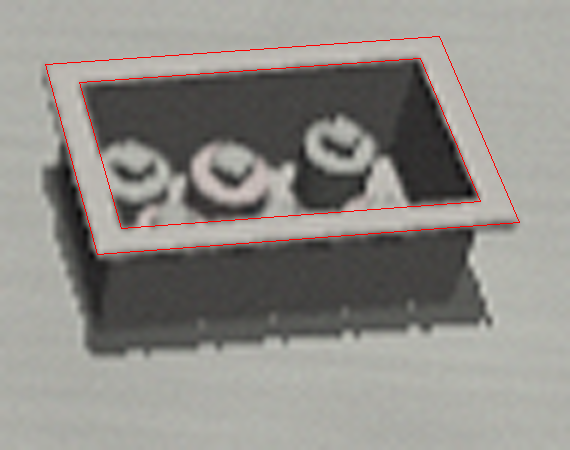

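step_arm(increments=[[0,0.329,0,0,0,33.3,1],[0,0.329,0,0,0,33.3,1],[0,0.329,0,0,0,33.3,1],[0,0.329,0,0,0,33.3,1],[0,0.329,0,0,0,33.3,1],[0,0.329,0,0,0,33.3,1],[0,0.329,0,0,0,33.3,1],[0,0.329,0,0,0,33.3,1],[0,0.329,0,0,0,33.3,1],[0,0.329,0,0,0,33.3,1]])

```text
t: 5.57
eef_pos: [0.4996, 0.1757, 0.1737]
tool_rot: [-0.002, 0.635, 0.773, -0.001]
contact_force: [-0.3, -1.1, -3.5]
gripper_width: 0.167
```

step_arm(increments=[[0,0,-0.02,0,0,0,1],[0,0,-0.04,0,0,0,1],[0,0,-0.055,0,0,0,1],[0,0,-0.055,0,0,0,1],[0,0,-0.055,0,0,0,1]])

```text
t: 5.98
eef_pos: [0.5004, 0.1711, 0.1189]
tool_rot: [-0.001, 0.638, 0.77, -0.002]
contact_force: [1.3, -0.3, -3.0]
gripper_width: 0.165
```

```bash
python3 - <<'E'
from h import *
o=bot.get_obs();print(o['t'],o['eef_pos'],o['tool_rot'],o['contact_force'],o['torque'],o['gripper_width'])
for n in ['wrist','scene','top']:
    c=cam(n,n[0]+'4.png');im=c['color'][:,:,::-1]
    if n=='top': cv2.imwrite('pics/t4c.png',cv2.resize(im[165:275,165:285],None,fx=5,fy=5,interpolation=cv2.INTER_CUBIC))
    if n=='scene': cv2.imwrite('pics/s4c.png',cv2.resize(im[130:240,350:480],None,fx=5,fy=5,interpolation=cv2.INTER_CUBIC))
E
```

```text
5.9833 [0.50035475 0.17107055 0.11889983] [-0.00095547  0.63756601  0.77039286 -0.00187462] [ 1.31536289 -0.32904411 -2.95319666] [0.04163214 0.00911233 0.04698733] 0.16454810596612962
```

View pics/t4c.png

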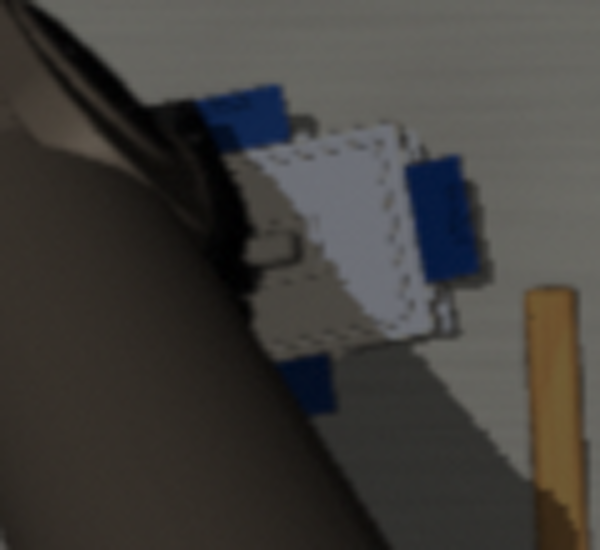

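View pics/s4c.png

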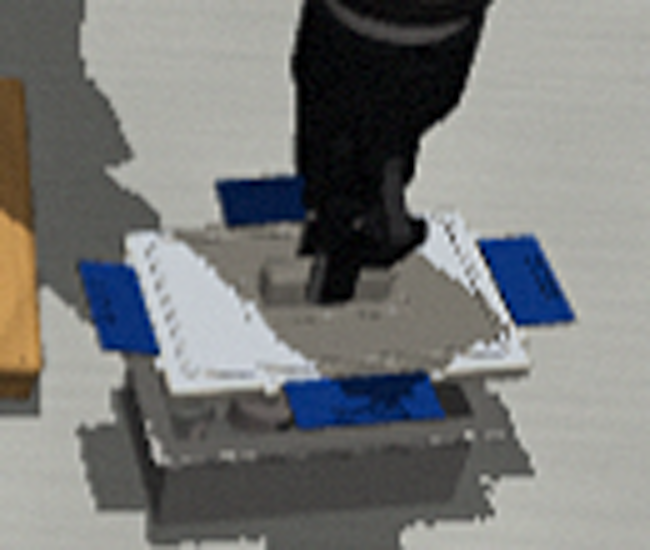

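View pics/w4.png

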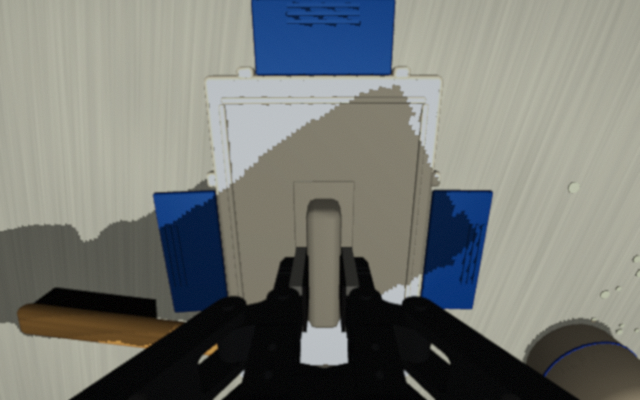

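```bash
python3 - <<'E'
from h import *
s=cam('scene');t=cam('top')
o=bot.get_obs();print(o['t'],o['eef_pos'],o['tool_rot'],o['joint_vel'])
g=lambda P,x0,y0,k:np.array([((x+.5)/k-.5+x0,(y+.5)/k-.5+y0) for x,y in P])
def rect(v,z,w,l):
    L=np.array([[-w/2,-l/2],[w/2,-l/2],[w/2,l/2],[-w/2,l/2]]);c,q=np.cos(v[2]),np.sin(v[2])
    return np.c_[L@np.array([[c,q],[-q,c]])+v[:2],np.full(4,z)]
# bench: order -x-y, +x-y,+x+y,-x+y for x yaw ~ -22deg. sizes free
a=g([(68,240),(420,375),(522,210),(190,88)],235,170,6)
def order(c,px,v,z):
    pr=proj(c,rect(v,z,.109,.177));return [int(np.linalg.norm(pr-p,axis=1).argmin()) for p in px]
def fit(c,px,v0,z,free):
    d=order(c,px,v0,z)
    if free=='wl':
        f=lambda u:(proj(c,rect(u[:3],z,u[3],u[4]))[d]-px).ravel();r=least_squares(f,[*v0,.109,.177],x_scale=[.1,.1,1,.1,.1])
    elif free=='z':
        f=lambda u:(proj(c,rect(u[:3],u[3],*WL))[d]-px).ravel();r=least_squares(f,[*v0,z],x_scale=[.1,.1,1,.1])
    else:
        f=lambda u:(proj(c,rect(u[:3],z,*WL))[d]-px).ravel();r=least_squares(f,v0,x_scale=[.1,.1,1])
    return r.x,np.round(r.fun,1)
x,r=fit(s,a,[.5,-.157,-.39],.02,'wl');print('bench',x,r);WL=x[3:]
b=g([(128,235),(435,213),(528,370),(175,393)],350,130,5)
for m in ('z','x'):
    x,r=fit(s,b,[.503,.172,.19],.114,m);print('hover',m,x,np.degrees(x[2]),r)
# overlay
im=s['color'][:,:,::-1].copy();im=cv2.resize(im[130:240,350:480],None,fx=5,fy=5,interpolation=cv2.INTER_CUBIC)
P=((proj(s,rect(x[:3],.114,*WL))-[350,130]+.5)*5).astype(int);cv2.polylines(im,[P.reshape(-1,1,2)],True,(0,0,255),1);cv2.imwrite('pics/o4.png',im)
E
```

```text
6.2333 [0.50207414 0.17285257 0.12131938] [4.58525187e-04 6.37221599e-01 7.70680233e-01 6.34233490e-04] [-4.01069141e-03 -5.74515080e-05  2.83416983e-04  2.14900291e-03
  1.43161412e-03 -2.68794339e-03 -8.54632068e-04]
bench [ 0.5068454  -0.15163754 -0.36832577  0.10434873  0.17291138] [ 0.1 -0.1 -0.3 -0.1  0.4 -0.1 -0.1  0.3]
hover z [0.49155835 0.17479029 0.21146927 0.09851618] 12.116296732402688 [-0.8  1.7  2.7  0.3 -1.5 -2.  -0.3  0.1]
hover x [0.50679099 0.17081526 0.21477598] 12.30575731710815 [-1.6  1.4  3.2 -0.3 -0.6 -1.9 -0.8  0.5]
```

View pics/o4.png

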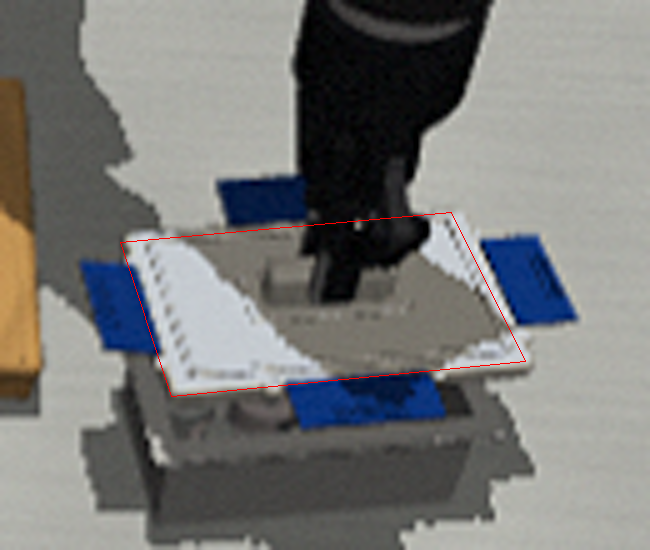

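TCP readings jitter by about 2 mm while the arm holds still, so I'll average them. I'll also run the edge fits for the hovering lid in the scene and top cameras.

```bash
cat >> h.py <<'E'
def avg(n=12):
    P=[];F=[];Y=[]
    for i in range(n):
        o=bot.get_obs();P.append(o['eef_pos']);F.append(o['contact_force']);q=o['tool_rot'];Y.append(R.from_quat([q[1],q[2],q[3],q[0]]).as_matrix()[:,1:].T.ravel())
        bot.read_camera('wrist')
    Y=np.mean(Y,0)
    return np.mean(P,0),np.std(P,0),np.mean(F,0),np.degrees(np.arctan2(Y[1],Y[0])),Y[3:]
E
python3 - <<'E'
from h import *
p,sd,f,yaw,z=avg(12);print('tcp',p,sd,f,'jaw yaw',yaw,'toolz',z)
s=cam('scene');t=cam('top')
for n,c,sk,v0 in [('scene',s,(3,),[.507,.171,np.radians(11)]),('top',t,(2,),[.503,.172,np.radians(11)])]:
    for dz in (-.004,0,.004):
        v,r=edgefit(c,v0,p[2]-.005+dz,.1045,.173,skip=sk,half=3,tabs=.042);print(n,dz,v[:2],np.degrees(v[2]),r)
    # bench
    c2=dict(c);c2['color']=cv2.imread('pics/%s0.png'%n)[:,:,::-1].copy()
    v,r=edgefit(c2,[.5068 if n=='scene' else .500,-.1516 if n=='scene' else -.156,-.37],.02,.1045,.173,half=3,tabs=.042);print('bench',n,v[:2],np.degrees(v[2]),r)
E
```

```text
tcp [0.50164366 0.17290592 0.12079882] [2.23192975e-04 2.39878297e-05 3.08178046e-04] [-0.25338804 -0.13801454 -3.71472134] jaw yaw 10.856360742771548 toolz [ 6.42230797e-04  1.28768531e-04 -9.99999628e-01]
scene -0.004 [0.50599558 0.17437754] 10.739888850597755 {0: (-0.15, 0.55, 2), 1: (-0.06, 0.46, 18), 2: (nan, nan, 0)}
scene 0 [0.50900045 0.17423394] 11.065191502521609 {0: (-0.02, 0.17, 2), 1: (-0.04, 0.38, 18), 2: (nan, nan, 0)}
scene 0.004 [0.51319925 0.17335059] 11.264864197770656 {0: (-0.0, 0.01, 2), 1: (-0.03, 0.41, 18), 2: (nan, nan, 0)}
bench scene [ 0.50862266 -0.15275179] -21.948670218133604 {0: (nan, nan, 0), 1: (-0.07, 0.33, 18), 2: (0.02, 0.14, 2), 3: (-1.94, 0.45, 2)}
top -0.004 [0.50212036 0.17325955] 8.576206981179496 {0: (0.02, 0.67, 2), 1: (-0.3, 1.25, 13), 3: (-0.47, 0.44, 9)}
top 0 [0.50247033 0.17247198] 7.7736279000654 {0: (0.07, 0.95, 2), 1: (-0.22, 1.43, 14), 3: (-0.54, 0.77, 9)}
top 0.004 [0.50234459 0.17170073] 7.614277857919877 {0: (0.06, 0.85, 2), 1: (-0.01, 1.16, 13), 3: (-0.31, 0.5, 9)}
bench top [ 0.50022422 -0.15527616] -22.224590525961016 {0: (0.16, 0.37, 2), 1: (-0.11, 0.85, 12), 2: (0.04, 0.03, 2), 3: (-0.16, 0.18, 18)}
  return _methods._mean(a, axis=axis, dtype=dtype,
  ret = ret.dtype.type(ret / rcount)
  ret = _var(a, axis=axis, dtype=dtype, out=out, ddof=ddof,
  arrmean = um.true_divide(arrmean, div, out=arrmean,
  ret = ret.dtype.type(ret / rcount)
```

```bash
python3 - <<'E'
from h import *
p,sd,f,yaw,z=avg(3);print(p,f)
c=cam('wrist');a=np.radians(yaw);ex=np.array([np.cos(a),np.sin(a)]);ey=np.array([-ex[1],ex[0]])
for nm,px,dz in [('cornerL',(207,77),-.005),('cornerR',(440,77),-.005),('ribfar',(324,199),.017),('hingeL edge',(212,190),-.005),('R',(436,190),-.005),('tip shadow rib L',(306,240),.017),('ribR',(342,240),.017)]:
    P=at_z(c,px,p[2]+dz)[:2]-p[:2];print(nm,np.round([P@ex*1e3,P@ey*1e3],1))
E
```

```text
[0.50141903 0.17290685 0.12041634] [ 0.01674425 -0.48542373 -3.55028426]
cornerL [-50.6  88. ]
cornerR [51.1 88. ]
ribfar [ 0.4 39.2]
hingeL edge [-54.1  36.5]
R [55.  36.4]
tip shadow rib L [-7.5 20.3]
ribR [ 8.2 20.3]
```

The top and scene fits both put the lid within about 1 mm of the pan in y. The x estimates are within about 2.5 mm, inside the plug's lead-in. I'll lower it slowly and watch the force.

step_arm(increments=[[0,-0.0007,-0.01,0,0,-0.2,1],[0,-0.0007,-0.02,0,0,-0.2,1],[0,-0.0007,-0.025,0,0,-0.2,1],[0,-0.0007,-0.028,0,0,-0.2,1],[0,-0.0007,-0.028,0,0,-0.2,1],[0,-0.0007,-0.028,0,0,-0.2,1]])

```text
t: 7.63
eef_pos: [0.501, 0.172, 0.092]
tool_rot: [-0.0, 0.638, 0.77, -0.001]
contact_force: [-0.2, 0.1, -3.5]
gripper_width: 0.168
```

```bash
python3 - <<'E'
from h import *
print(avg(5))
s=cam('scene');im=s['color'][:,:,::-1];cv2.imwrite('pics/s5c.png',cv2.resize(im[130:240,350:480],None,fx=6,fy=6,interpolation=cv2.INTER_CUBIC)[:600])
t=cam('top');im=t['color'][:,:,::-1];cv2.imwrite('pics/t5c.png',cv2.convertScaleAbs(cv2.resize(im[170:270,175:275],None,fx=6,fy=6,interpolation=cv2.INTER_CUBIC),alpha=1.8))
E
```

```text
(array([0.50140219, 0.17230186, 0.09224837]), array([0.00021017, 0.00013846, 0.00014223]), array([ 0.04075675,  0.43093641, -3.97457472]), np.float64(10.66935558183701), array([-6.93717168e-05,  1.82025985e-04, -9.99999776e-01]))
```

View pics/s5c.png

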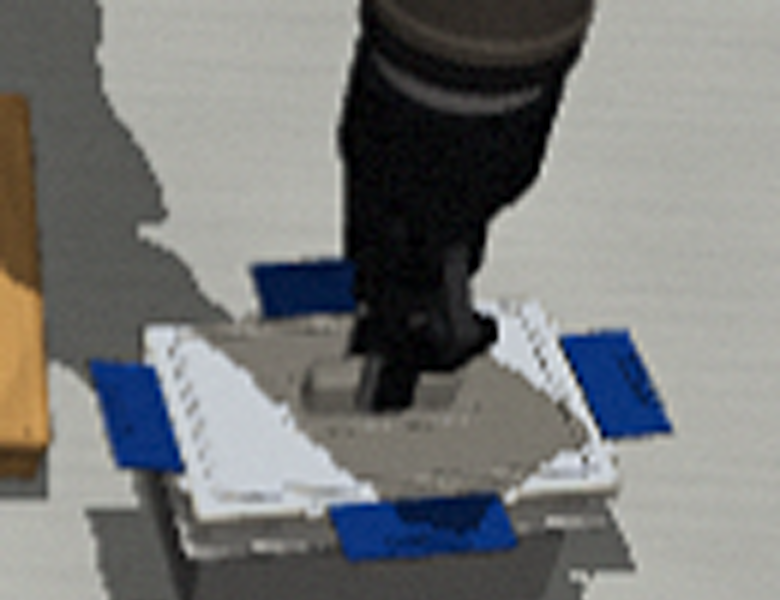

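View pics/t5c.png

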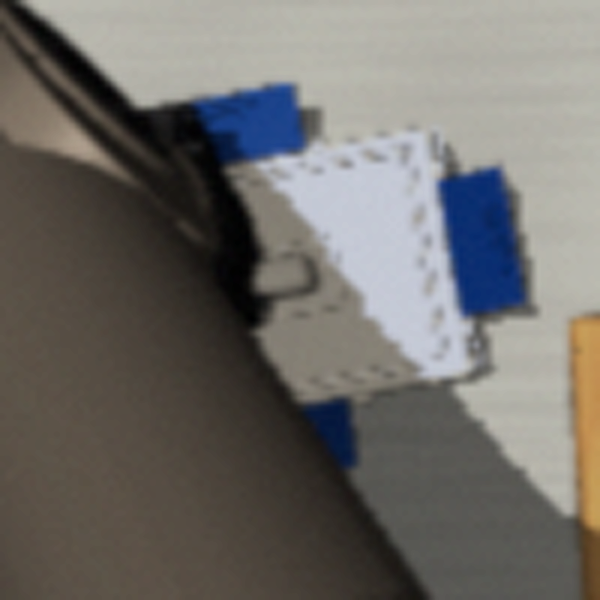

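```bash
cat >> h.py <<'E'
def rect(v,z,w,l):
    L=np.array([[-w/2,-l/2],[w/2,-l/2],[w/2,l/2],[-w/2,l/2]]);c,q=np.cos(v[2]),np.sin(v[2])
    return np.c_[L@np.array([[c,q],[-q,c]])+v[:2],np.full(4,z)]
def overlay(c,box,k,shapes,name,alpha=1.0):
    x0,x1,y0,y1=box;im=cv2.resize(c['color'][y0:y1,x0:x1,::-1],None,fx=k,fy=k,interpolation=cv2.INTER_CUBIC)
    im=cv2.convertScaleAbs(im,alpha=alpha)
    for Q,col in shapes:
        P=((proj(c,Q)-[x0,y0]+.5)*k-.5);P=np.round(P*8).astype(int)
        cv2.polylines(im,[P.reshape(-1,1,2)],True,col,1,cv2.LINE_AA,3)
    cv2.imwrite('pics/'+name,im)
E
python3 - <<'E'
from h import *
p=avg(2)[0];zt=p[2]-.005
def tabs(v,zo):
    c,s=np.cos(v[2]),np.sin(v[2]);M=np.array([[c,-s],[s,c]]);r0,r1=0,.028*np.cos(.26);z0=zo+.018+.0035;z1=z0+.028*np.sin(.26)
    out=[]
    for sg,(h,w,ax) in [(1,(.056,.035,0)),(-1,(.056,.035,0)),(1,(.09,.03,1)),(-1,(.09,.03,1))]:
        q=[]
        for r,w2,z in [(r0,-w,z0),(r1,-w,z1),(r1,w,z1),(r0,w,z0)]:
            a=[sg*(h+r),w2] if ax==0 else [w2,sg*(h+r)]
            q.append([*(M@a+v[:2]),z])
        out.append((np.array(q),(0,255,255)))
    return out
for n,v,box in [('top',[.5033,.1718,np.radians(10.9)],(175,275,170,270)),('scene',[.5064,.1734,np.radians(10.5)],(350,480,140,240))]:
    c=cam(n)
    overlay(c,box,6,[(rect(v,.065,.108,.176),(0,0,255)),(rect(v,zt,.109,.177),(0,255,0))]+tabs(v,zt-.02),'ov_%s.png'%n,1.8 if n=='top' else 1)
E
```

```text
(no output)
```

View pics/ov_top.png

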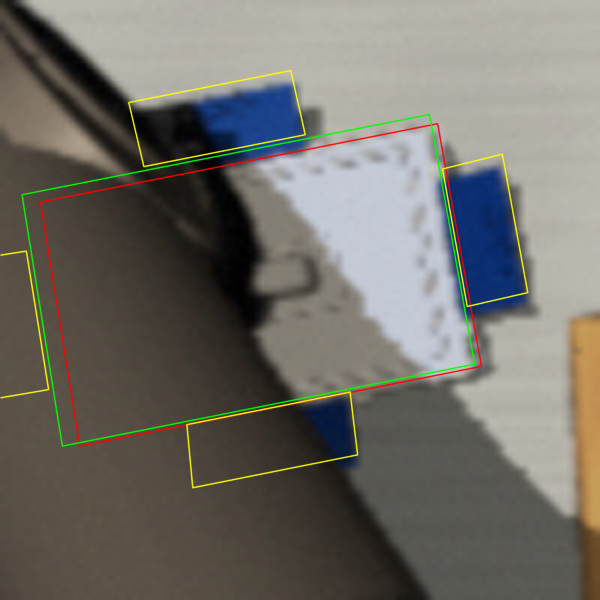

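View pics/ov_scene.png

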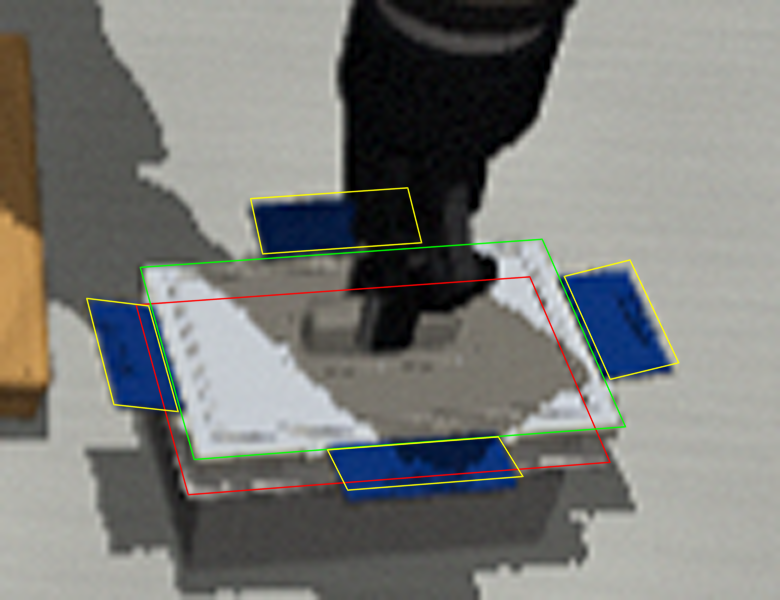

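Both camera overlays agree only if the lid hangs about 5 mm lower than I assumed and sits a few mm short in x. I'll raise it slightly and run a stereo fit on the tab corners.

step_arm(increments=[[0.003,0,0.008,0,0,0,1],[0.003,0,0.008,0,0,0,1],[0.003,0,0.008,0,0,0,1],[0.003,0,0.008,0,0,0,1]])

```text
t: 8.52
eef_pos: [0.5047, 0.1722, 0.1007]
tool_rot: [0.0, 0.638, 0.77, 0.0]
contact_force: [-0.7, -0.4, -3.6]
gripper_width: 0.166
```

```bash
cat >> h.py <<'E'
def tabs(v,zo,phi=-.26):
    c,s=np.cos(v[2]),np.sin(v[2]);M=np.array([[c,-s],[s,c]]);
    out=[]
    for sg,h,w,ax in [(1,.056,.035,0),(-1,.056,.035,0),(1,.09,.03,1),(-1,.09,.03,1)]:
        q=[]
        for r,w2 in [(0,-w),(.028,-w),(.028,w),(0,w)]:
            rr=r*np.cos(phi)+.0035*np.sin(phi);z=zo+.018-r*np.sin(phi)+.0035*np.cos(phi)
            a=[sg*(h+rr),w2] if ax==0 else [w2,sg*(h+rr)]
            q.append([*(M@a+v[:2]),z])
        out.append((np.array(q),(0,255,255)))
    return out
E
python3 - <<'E'
from h import *
p=avg(4);print(p);p=p[0];zo=p[2]-.0295
for n,v,box,k in [('top',[.5033,.1718,np.radians(10.9)],(195,275,170,245),8),('scene',[.5064,.1734,np.radians(10.5)],(355,470,145,240),6)]:
    c=cam(n)
    overlay(c,box,k,[(rect(v,.065,.108,.176),(0,0,255)),(rect(v,zo+.02,.1045,.173),(0,255,0))]+tabs(v,zo),'ov2_%s.png'%n,1.8 if n=='top' else 1)
E
```

```text
(array([0.50443001, 0.17214208, 0.10047456]), array([1.55476792e-04, 2.97546952e-05, 1.32699903e-04]), array([-0.19153541, -0.29389838, -3.65320608]), np.float64(10.655637753239946), array([ 7.97725361e-05,  3.30859751e-06, -9.99999952e-01]))
```

View pics/ov2_top.png

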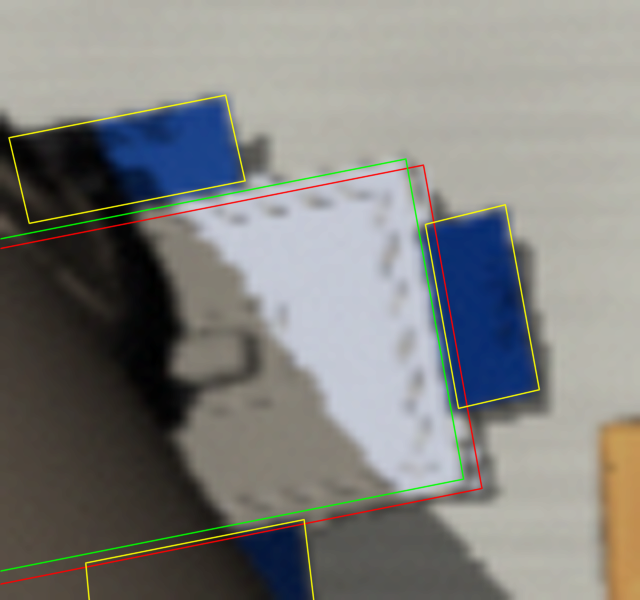

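View pics/ov2_scene.png

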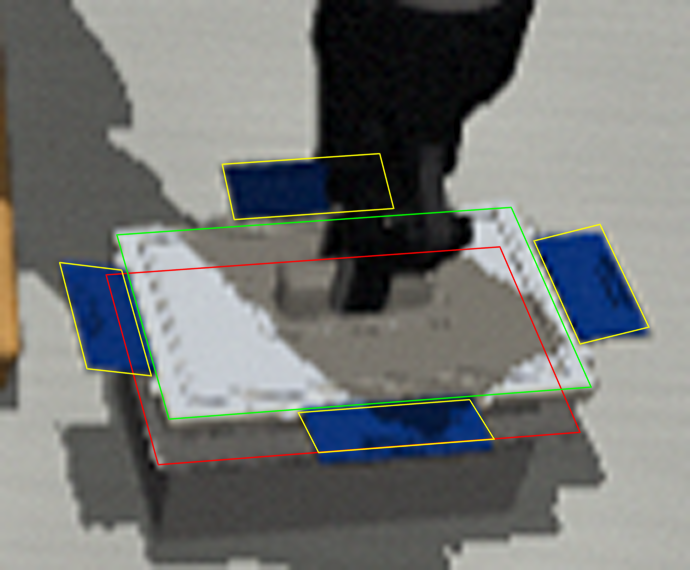

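Both overlays now line up within about 1 mm: the pan outline and the predicted lid and tabs match. Lowering.

step_arm(increments=[[0,0,-0.004,0,0,0,1],[0,0,-0.007,0,0,0,1],[0,0,-0.009,0,0,0,1],[0,0,-0.0105,0,0,0,1],[0,0,-0.0105,0,0,0,1],[0,0,-0.0105,0,0,0,1]])

```text
t: 9.32
eef_pos: [0.5044, 0.1722, 0.0898]
tool_rot: [-0.0, 0.638, 0.77, -0.0]
contact_force: [-0.8, 0.1, -3.0]
gripper_width: 0.168
```

```bash
python3 - <<'E'
from h import *
print(avg(4))
E
```

```text
(array([0.50445956, 0.1722395 , 0.08993184]), array([6.73773438e-05, 2.93095707e-05, 9.35504198e-05]), array([-0.36923171,  0.09324702, -3.39687922]), np.float64(10.66347590349366), array([ 1.29190339e-05,  5.96676023e-05, -9.99999977e-01]))
```

step_arm(increments=[[0,0,-0.001,0,0,0,1],[0,0,-0.002,0,0,0,1],[0,0,-0.003,0,0,0,1],[0,0,-0.003,0,0,0,1]])

```text
t: 9.85
eef_pos: [0.5043, 0.1721, 0.0867]
tool_rot: [-0.0, 0.638, 0.77, -0.0]
contact_force: [-0.1, 0.1, -3.9]
gripper_width: 0.165
```

step_arm(increments=[[0,0,-0.001,0,0,0,1],[0,0,-0.002,0,0,0,1],[0,0,-0.002,0,0,0,1]])

```text
t: 10.1
eef_pos: [0.5046, 0.1718, 0.0848]
tool_rot: [0.0, 0.639, 0.77, -0.0]
contact_force: [-0.1, -1.1, -2.8]
gripper_width: 0.166
```

```bash
python3 - <<'E'
from h import *
print(avg(4))
E
```

```text
(array([0.50458319, 0.1717806 , 0.08487137]), array([8.97207127e-06, 2.02525080e-05, 3.61678830e-05]), array([ 0.54071074, -1.47766497, -2.83356079]), np.float64(10.6392712072322), array([ 8.39822696e-05, -4.45623706e-04, -9.99999897e-01]))
```

The plug has touched lightly, with the pan pushing the lid towards -y. Easing 1 mm that way and continuing down.

step_arm(increments=[[0,-0.001,0,0,0,0,1],[0,-0.001,-0.001,0,0,0,1],[0,-0.001,-0.002,0,0,0,1],[0,-0.001,-0.002,0,0,0,1]])

```text
t: 10.63
eef_pos: [0.5044, 0.1714, 0.0841]
tool_rot: [0.0, 0.638, 0.77, -0.0]
contact_force: [-3.4, -3.0, 11.4]
gripper_width: 0.167
```

```bash
python3 - <<'E'
from h import *
print(avg(4))
E
```

```text
(array([0.5044167 , 0.17144051, 0.08411245]), array([1.84038013e-05, 1.32876546e-05, 9.18167857e-06]), array([-3.88470043, -2.96071596, 10.45008575]), np.float64(10.668610728641848), array([ 4.28252439e-04, -5.16820126e-04, -9.99999773e-01]))
```

```bash
python3 - <<'E'
from h import *
zo=.057
for n,v,box,k in [('top',[.5033,.1718,np.radians(10.9)],(195,275,170,245),8),('scene',[.5064,.1734,np.radians(10.5)],(355,470,145,240),6)]:
    c=cam(n)
    overlay(c,box,k,[(rect(v,zo+.02,.1045,.173),(0,255,0))]+tabs(v,zo),'ov3_%s.png'%n,1.8 if n=='top' else 1)
    overlay(c,box,k,[],'raw3_%s.png'%n,1.8 if n=='top' else 1)
E
```

```text
(no output)
```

View pics/ov3_scene.png

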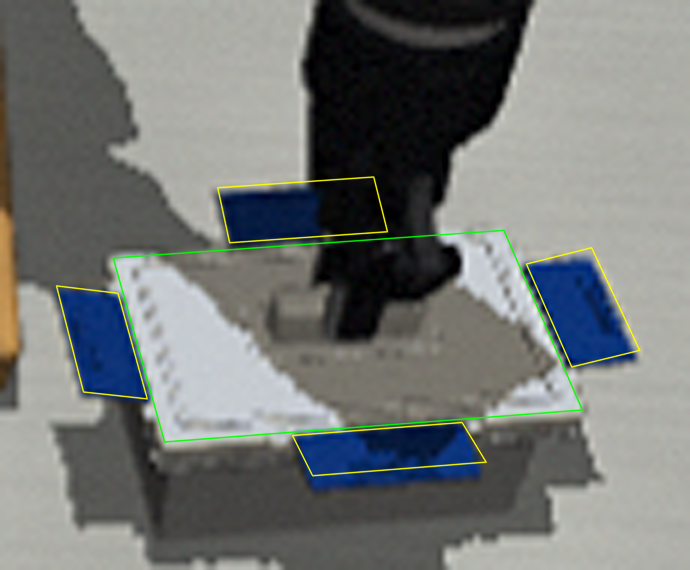

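View pics/raw3_scene.png

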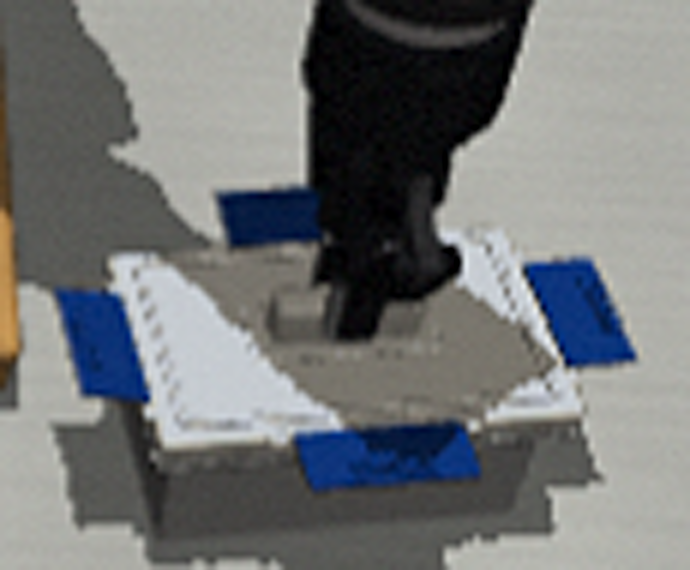

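View pics/ov3_top.png

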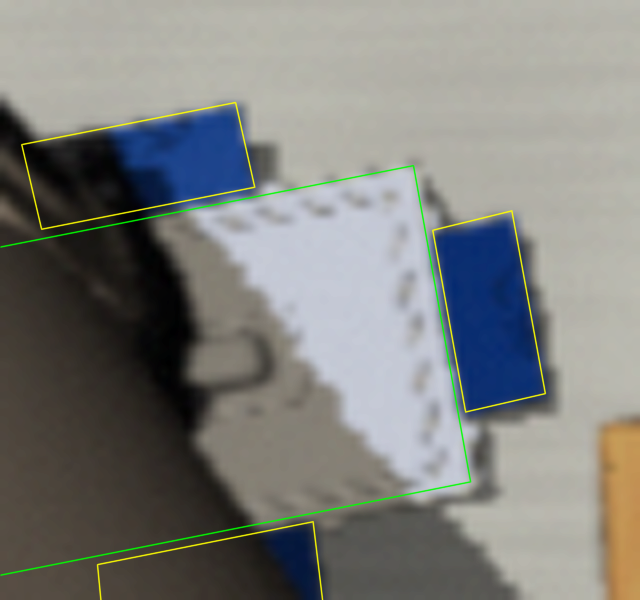

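The plate looks flush on the rim all round. Relaxing the pressure and opening part-way.

step_arm(increments=[[-0.0003,-0.0003,0.0007,0,0,0,1],[-0.0003,-0.0003,0.0007,0,0,0,0.2],[-0.0003,-0.0003,0.0007,0,0,0,0.2],[-0.0003,-0.0003,0.0007,0,0,0,0.2],[-0.0003,-0.0003,0.0007,0,0,0,0.2]])

```text
t: 11.35
eef_pos: [0.5043, 0.1712, 0.0837]
tool_rot: [-0.0, 0.638, 0.77, 0.0]
contact_force: [0.0, 0.4, -0.3]
gripper_width: 0.402
```

step_arm(increments=[[0,0,0.03,0,0,0,0.2],[0,0,0.065,0,0,0,0.2],[0,0,0.1,0,0,0,1],[-0.17,-0.06,0.13,0,0,0,1],[-0.17,-0.06,0.13,0,0,0,1],[-0.17,-0.06,0.13,0,0,0,1],[-0.17,-0.06,0.13,0,0,0,1]])

```text
t: 11.93
eef_pos: [0.3474, 0.1158, 0.2109]
tool_rot: [-0.0, 0.638, 0.77, -0.0]
contact_force: [0.1, -1.3, 1.3]
gripper_width: -0.001
```

```bash
python3 - <<'E'
from h import *
print(avg(3))
zo=.057
for n,v,box,k in [('top',[.5033,.1718,np.radians(10.9)],(170,280,165,265),6),('scene',[.5064,.1734,np.radians(10.5)],(355,470,145,240),6)]:
    c=cam(n)
    overlay(c,box,k,[(rect(v,zo+.02,.1045,.173),(0,255,0))]+tabs(v,zo),'ov4_%s.png'%n,1.8 if n=='top' else 1)
    vv,r=edgefit(c,v,zo+.02,.1045,.173,half=2.5,tabs=.042);print(n,vv[:2],np.degrees(vv[2]),r)
cam('wrist','w6.png')
E
```

```text
(array([0.34378046, 0.11394955, 0.21089367]), array([0.00307549, 0.00138345, 0.00013534]), array([-2.34023512e+00, -1.47809349e+00,  1.80183513e-03]), np.float64(10.675792414480181), array([-0.00139229, -0.00393639, -0.99998552]))
top [0.50137884 0.17098147] 10.838912177259807 {0: (0.07, 0.02, 2), 1: (-0.5, 0.33, 10), 2: (0.15, 0.0, 1), 3: (-0.24, 0.32, 18)}
scene [0.50905275 0.17302677] 10.580079729338433 {0: (0.01, 0.09, 2), 1: (-0.23, 0.5, 18), 2: (nan, nan, 0), 3: (-0.95, 1.35, 7)}
  return _methods._mean(a, axis=axis, dtype=dtype,
  ret = ret.dtype.type(ret / rcount)
  ret = _var(a, axis=axis, dtype=dtype, out=out, ddof=ddof,
  arrmean = um.true_divide(arrmean, div, out=arrmean,
  ret = ret.dtype.type(ret / rcount)
```

View pics/ov4_scene.png

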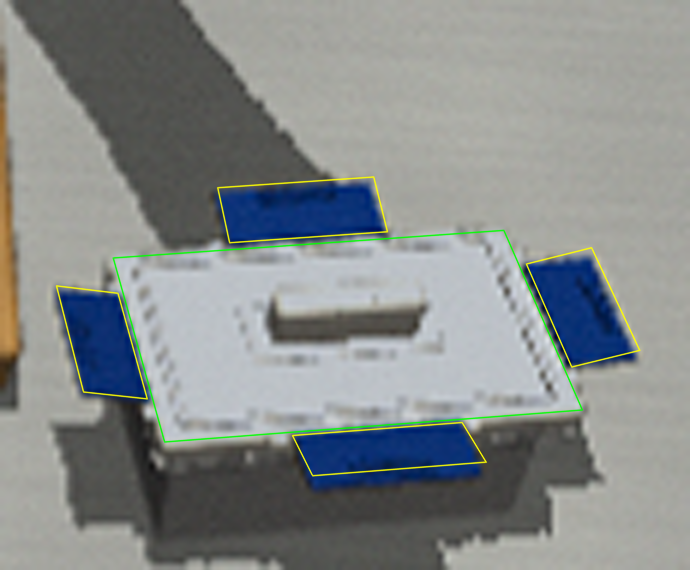

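View pics/ov4_top.png

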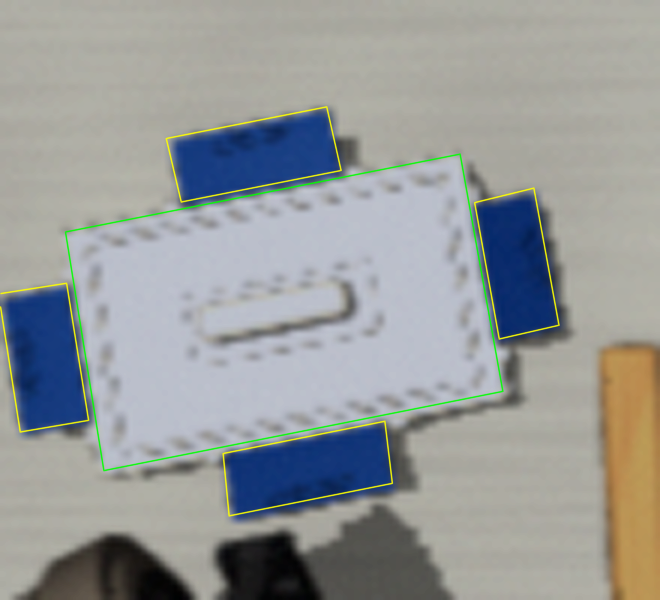

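View pics/w6.png

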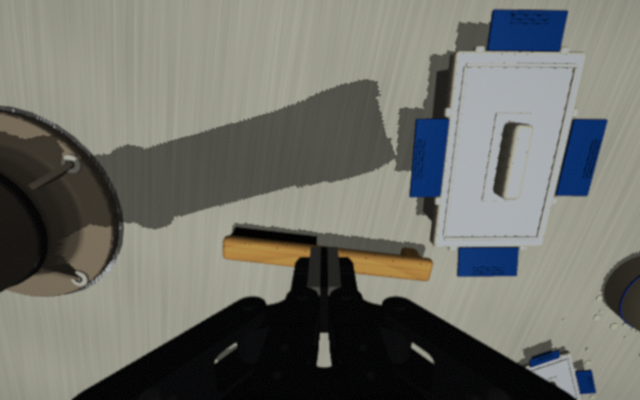

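The lid is home in both views, tabs all open. In the robot frame I take the pan centre as about (0.5043, 0.1713), yaw 10.7°. Now the near tab (-x).

```bash
cat >> h.py <<'E'
C=np.array([.5043,.1713]);ya=np.radians(10.7);EX=np.array([np.cos(ya),np.sin(ya)]);EY=np.array([-EX[1],EX[0]])
def rel(n=3):
    a=avg(n);p=a[0];d=p[:2]-C;f=a[2]
    print('t',round(bot.get_obs()['t'],2),'tcp',np.round(p,4),'pan-frame mm',np.round([d@EX*1e3,d@EY*1e3],1),'F',np.round([f[:2]@EX,f[:2]@EY,f[2]],1),'yaw',round(a[3],2));return p
def to(u,v,p):
    t=C+u*EX+v*EY;print('need',u,v,np.round(t-p[:2],4))
E
python3 - <<'E'
from h import *
p=rel(4);to(-.08,0,p);print(-.01*EX,-.01*EY)
E
```

```text
t 12.43 tcp [0.3501 0.1168 0.211 ] pan-frame mm [-161.6  -24.9] F [-0.1  0.4  0.1] yaw 10.68
need -0.08 0 [0.0756 0.0396]
[-0.00982613 -0.00185667] [ 0.00185667 -0.00982613]
```

step_arm(increments=[[0.0375,0.0198,0,0,0,0,1],[0.0756,0.0396,-0.03,0,0,0,1],[0.0756,0.0396,-0.07,0,0,0,1],[0.0756,0.0396,-0.1,0,0,0,1],[0.0756,0.0396,-0.1,0,0,0,1],[0.0756,0.0396,-0.1,0,0,0,1]])

```text
t: 12.93
eef_pos: [0.4231, 0.1557, 0.1095]
tool_rot: [-0.002, 0.638, 0.77, -0.002]
contact_force: [-0.1, -0.2, 0.5]
gripper_width: 0.0
```

```bash
python3 - <<'E'
from h import *
p=rel(3);to(-.08,0,p);cam('wrist','w7.png')
c=cam('scene');overlay(c,(355,470,145,240),6,[],'s7.png')
E
```

```text
t 13.08 tcp [0.4243 0.1561 0.1111] pan-frame mm [-81.4  -0.1] F [ 0.2 -0.1  0. ] yaw 10.7
need -0.08 0 [0.0014 0.0004]
```

View pics/w7.png

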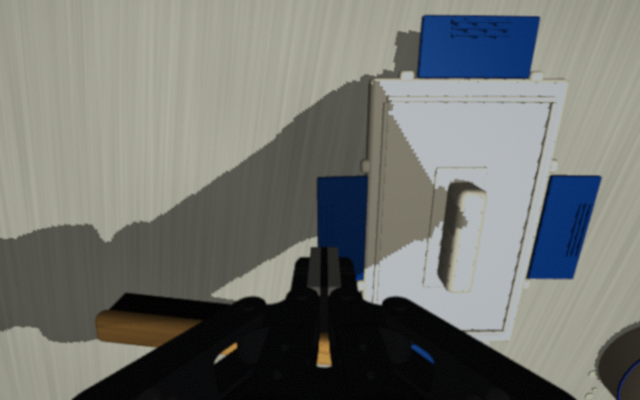

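View pics/s7.png

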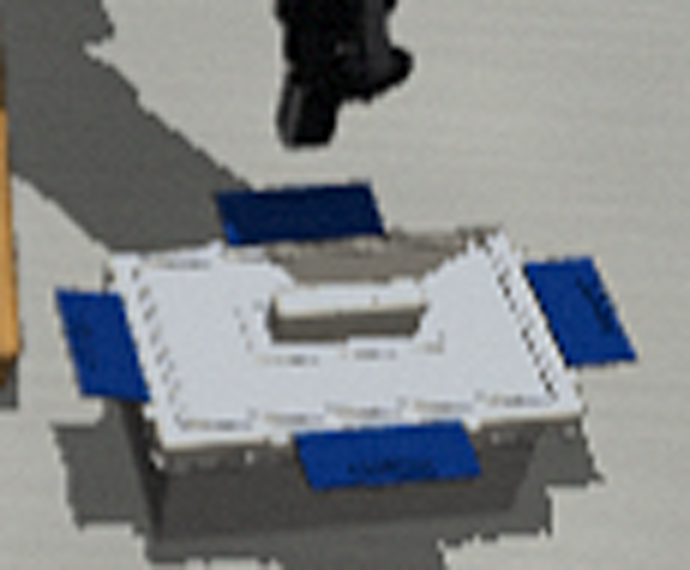

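The tab is under the closed tip, which is roughly 14 mm wide (columns 310-340). I'll press straight down at 76 mm from the pan centre, then push inwards.

step_arm(increments=[[0.0053,0.001,-0.015,0,0,0,1],[0.0053,0.001,-0.025,0,0,0,1],[0.0053,0.001,-0.035,0,0,0,1],[0.0053,0.001,-0.045,0,0,0,1],[0.0053,0.001,-0.055,0,0,0,1],[0.0053,0.001,-0.062,0,0,0,1],[0.0053,0.001,-0.064,0,0,0,1],[0.0053,0.001,-0.064,0,0,0,1]])

```text
t: 13.85
eef_pos: [0.4288, 0.1564, 0.046]
tool_rot: [-0.001, 0.638, 0.77, -0.001]
contact_force: [-3.2, -1.6, -0.9]
gripper_width: 0.002
```

```bash
python3 - <<'E'
from h import *
p=rel(3)
cam('wrist','w8.png')
E
```

```text
t 14.0 tcp [0.4289 0.1564 0.0463] pan-frame mm [-76.9  -0.7] F [-3.3 -0.3 -1.4] yaw 10.68
```

View pics/w8.png

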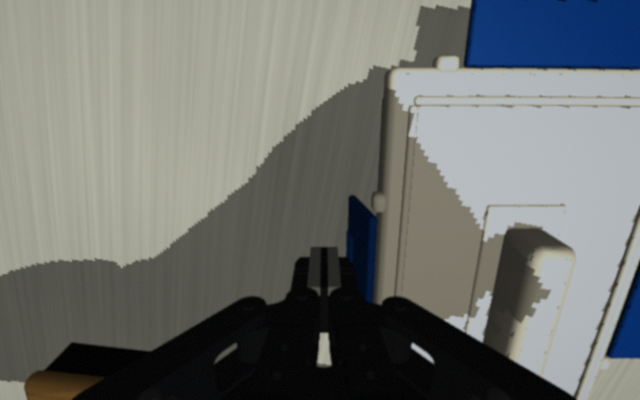

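The tab is swung most of the way down, at (362,245), and pushes back with 3.3 N. Pushing inwards.

step_arm(increments=[[0.002,0.0004,0,0,0,0,1],[0.004,0.0008,0,0,0,0,1],[0.005,0.001,0,0,0,0,1],[0.006,0.0011,0,0,0,0,1]])

```text
t: 14.38
eef_pos: [0.4338, 0.1574, 0.0469]
tool_rot: [-0.001, 0.638, 0.77, -0.002]
contact_force: [-14.2, -1.6, 10.1]
gripper_width: 0.002
```

```bash
python3 - <<'E'
from h import *
p=rel(3)
cam('wrist','w9.png')
E
```

```text
t 14.53 tcp [0.4338 0.1574 0.0469] pan-frame mm [-71.8  -0.6] F [-12.7   0.7   8.9] yaw 10.69
```

View pics/w9.png

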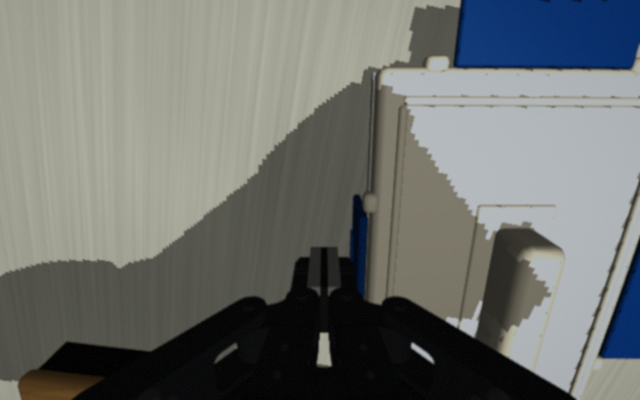

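step_arm(increments=[[-0.004,-0.0008,0,0,0,0,1],[-0.02,-0.004,0,0,0,0,1],[-0.02,-0.004,0.03,0,0,0,1],[-0.02,-0.004,0.05,0,0,0,1]])

```text
t: 14.92
eef_pos: [0.4166, 0.1544, 0.0984]
tool_rot: [0.0, 0.638, 0.77, 0.001]
contact_force: [-0.2, 0.3, 0.0]
gripper_width: 0.003
```

```bash
python3 - <<'E'
from h import *
p=rel(2)
cam('wrist','w10.png')
c=cam('top');overlay(c,(170,280,165,265),6,[],'t10.png',1.8)
E
```

```text
t 15.02 tcp [0.418  0.1551 0.1001] pan-frame mm [-87.8   0.1] F [0.6 0.  1. ] yaw 10.7
```

View pics/w10.png

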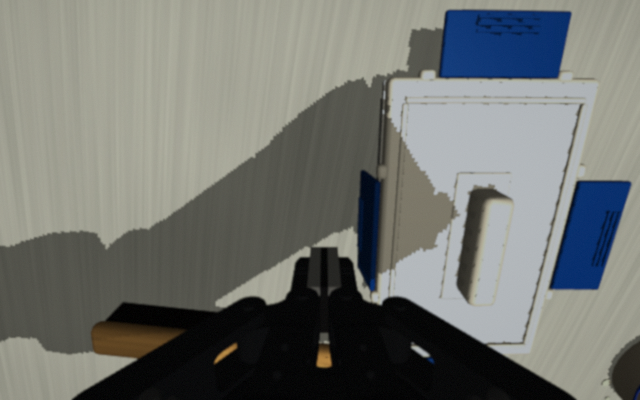

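View pics/t10.png

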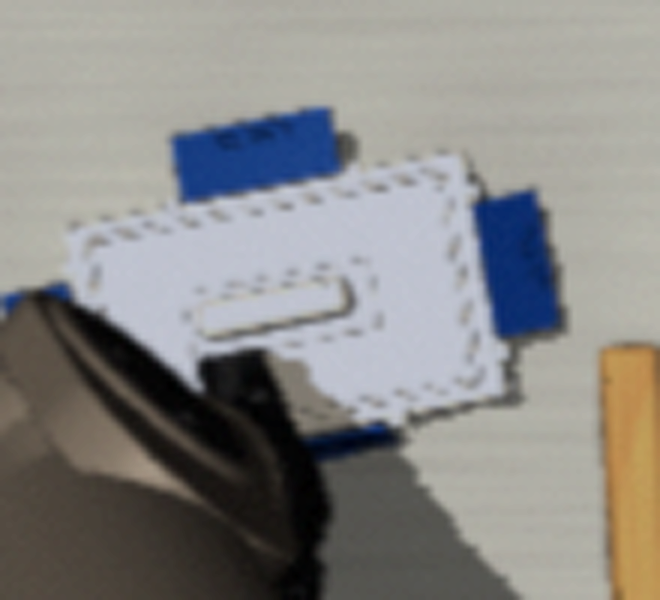

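The -x tab stays down after release (blue strip at (370,230) in the wrist view, about 77-80° below level). I'll re-check its angle later. Next is the -y tab.

```bash
python3 - <<'E'
from h import *
p=rel(1);to(0,-.113,p);to(0,-.108,p);to(0,.113,p)
E
```

```text
t 15.17 tcp [0.4179 0.1543 0.098 ] pan-frame mm [-88.1  -0.7] F [-1.3 -0.3 -0.1] yaw 10.61
need 0 -0.113 [ 0.1074 -0.094 ]
need 0 -0.108 [ 0.1065 -0.0891]
need 0 0.113 [0.0654 0.1281]
```

step_arm(increments=[[0.028,-0.025,0.025,0,0,0,1],[0.056,-0.05,0.025,0,0,0,1],[0.084,-0.073,0.025,0,0,0,1],[0.1074,-0.094,0.02,0,0,0,1],[0.1074,-0.094,0.01,0,0,0,1],[0.1074,-0.094,0.01,0,0,0,1],[0.1074,-0.094,0.01,0,0,0,1]])

```text
t: 15.75
eef_pos: [0.5222, 0.0602, 0.1056]
tool_rot: [-0.001, 0.638, 0.77, -0.001]
contact_force: [0.1, 1.0, -0.7]
gripper_width: -0.002
```

```bash
python3 - <<'E'
from h import *
p=rel(3);to(0,-.113,p)
cam('wrist','w11.png')
E
```

```text
t 15.9 tcp [0.5223 0.0608 0.1062] pan-frame mm [  -2.9 -112. ] F [ 0.3  0.2 -0.2] yaw 10.74
need 0 -0.113 [ 0.003  -0.0005]
```

View pics/w11.png

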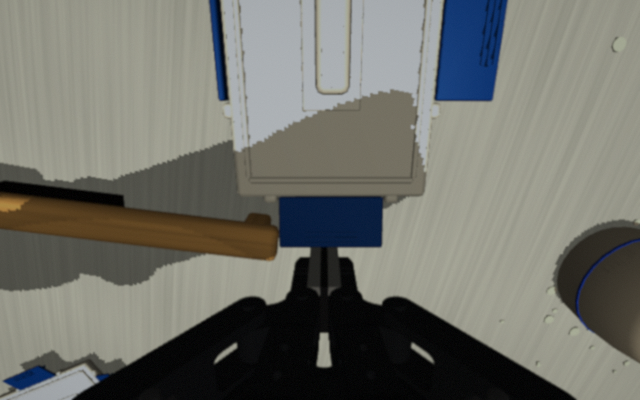

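```bash
python3 - <<'E'
from h import *
p=rel(1);c=cam('wrist')
for px,z in [((290,247),.0855),((375,247),.0855),((325,190),.075),((235,195),.077),((424,195),.077)]:
    P=at_z(c,px,z)[:2]-C;print(px,np.round([P@EX*1e3,P@EY*1e3],1))
for dv in (-11,0,11): print(dv,proj(c,np.r_[p[:2]+EY*dv/1e3,p[2]]))
E
```

```text
t 16.0 tcp [0.5229 0.061  0.1073] pan-frame mm [  -2.2 -111.8] F [-0.4  0.  -0.7] yaw 10.79
(290, 247) [ -21.2 -115. ]
(375, 247) [  27.8 -115. ]
(325, 190) [ -1.1 -83.9]
(235, 195) [-52.7 -86.3]
(424, 195) [ 55.7 -86.2]
-11 [[322.88548959 279.79793595]]
0 [[322.89128722 261.07821706]]
11 [[322.89747221 241.49377511]]
```

The -y tab's free edge measures at v = -115 mm, so the tip (v -101 to -123) covers it. Pressing down.

step_arm(increments=[[0.003,0,-0.015,0,0,0,1],[0.003,0,-0.025,0,0,0,1],[0.003,0,-0.035,0,0,0,1],[0.003,0,-0.045,0,0,0,1],[0.003,0,-0.055,0,0,0,1],[0.003,0,-0.059,0,0,0,1],[0.003,0,-0.06,0,0,0,1],[0.003,0,-0.06,0,0,0,1]])

```text
t: 16.72
eef_pos: [0.5259, 0.0597, 0.0465]
tool_rot: [-0.0, 0.638, 0.77, -0.001]
contact_force: [0.3, -1.4, -0.0]
gripper_width: 0.0
```

```bash
python3 - <<'E'
from h import *
p=rel(3)
E
```

```text
t 16.87 tcp [0.5262 0.0598 0.0468] pan-frame mm [   0.8 -113.6] F [ 0.1 -0.7  0. ] yaw 10.66
```

Now inwards along +v in steps.

step_arm(increments=[[-0.0004,0.002,0,0,0,0,1],[-0.0007,0.004,0,0,0,0,1],[-0.0011,0.006,0,0,0,0,1],[-0.0011,0.006,0,0,0,0,1]])

```text
t: 17.2
eef_pos: [0.5254, 0.0668, 0.0473]
tool_rot: [-0.0, 0.638, 0.77, 0.0]
contact_force: [-0.1, -0.8, 0.6]
gripper_width: 0.0
```

```bash
python3 - <<'E'
from h import *
p=rel(2)
E
```

```text
t 17.3 tcp [0.5254 0.0668 0.0473] pan-frame mm [   1.3 -106.6] F [ 0.3 -0.5  0.3] yaw 10.7
```

step_arm(increments=[[-0.0004,0.002,0,0,0,0,1],[-0.0007,0.004,0,0,0,0,1],[-0.0007,0.004,0,0,0,0,1]])

```text
t: 17.55
eef_pos: [0.5246, 0.0704, 0.047]
tool_rot: [-0.0, 0.638, 0.77, 0.0]
contact_force: [0.8, -0.6, -0.7]
gripper_width: -0.004
```

```bash
python3 - <<'E'
from h import *
p=rel(2)
cam('wrist','w12.png')
c=cam('top');overlay(c,(170,280,165,265),6,[],'t12.png',1.8)
E
```

```text
t 17.65 tcp [0.5246 0.0703 0.047 ] pan-frame mm [   1.2 -103. ] F [-0.2 -0.7 -0.2] yaw 10.69
```

View pics/w12.png

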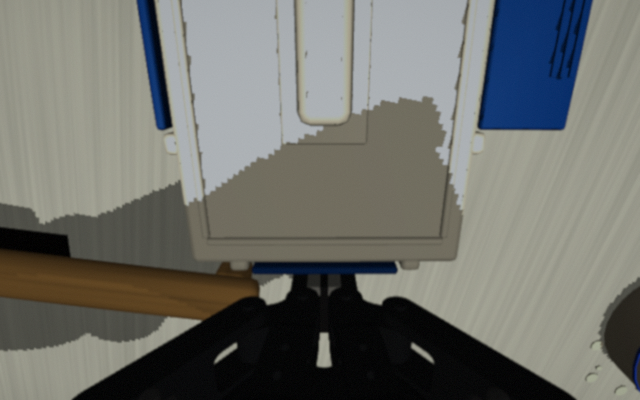

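View pics/t12.png

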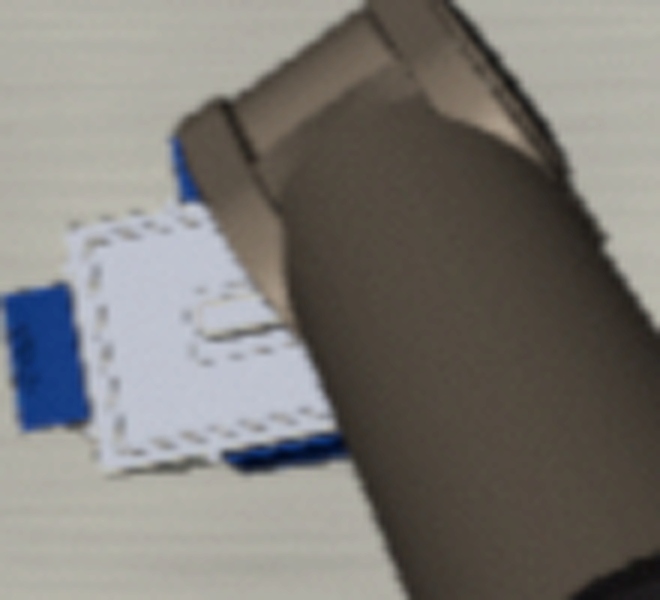

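step_arm(increments=[[-0.0004,0.002,0,0,0,0,1],[-0.0006,0.003,0,0,0,0,1],[-0.0006,0.003,0,0,0,0,1]])

```text
t: 18.0
eef_pos: [0.5244, 0.0708, 0.047]
tool_rot: [0.001, 0.639, 0.769, -0.001]
contact_force: [1.1, -5.8, 1.2]
gripper_width: 0.001
```

```bash
python3 - <<'E'
from h import *
p=rel(2)
E
```

```text
t 18.1 tcp [0.5244 0.0708 0.047 ] pan-frame mm [   1.1 -102.5] F [ 0.3 -6.1  0.7] yaw 10.56
```

step_arm(increments=[[-0.0003,0.0015,0,0,0,0,1],[-0.0003,0.0015,0,0,0,0,1]])

```text
t: 18.27
eef_pos: [0.5244, 0.0708, 0.047]
tool_rot: [0.001, 0.639, 0.769, -0.002]
contact_force: [2.4, -9.3, 1.7]
gripper_width: 0.002
```

```bash
python3 - <<'E'
from h import *
p=rel(2)
E
```

```text
t 18.37 tcp [0.5244 0.0708 0.047 ] pan-frame mm [   1.1 -102.5] F [ 0.4 -9.6  1.6] yaw 10.49
```

step_arm(increments=[[0.001,-0.006,0,0,0,0,1],[0.005,-0.025,0,0,0,0,1],[0.005,-0.025,0.03,0,0,0,1],[0.005,-0.025,0.06,0,0,0,1],[0.005,-0.025,0.06,0,0,0,1]])

```text
t: 18.78
eef_pos: [0.5319, 0.0505, 0.1116]
tool_rot: [0.002, 0.638, 0.77, 0.003]
contact_force: [2.0, 0.4, 1.3]
gripper_width: 0.001
```

```bash
python3 - <<'E'
from h import *
p=rel(2)
cam('wrist','w13.png')
c=cam('scene');v=[.5064+.0005,.1734,np.radians(10.5)];zo=.057
overlay(c,(355,470,145,240),6,[],'s13.png')
sh=[]
for ph,col in [(66,(0,0,255)),(78,(0,255,255)),(88,(0,255,0))]:
    T=tabs(v,zo,np.radians(ph));sh.append((T[3][0],col));sh.append((T[1][0],col))
overlay(c,(355,470,145,240),6,sh,'s13o.png')
E
```

```text
t 18.88 tcp [0.5314 0.0504 0.1107] pan-frame mm [   4.2 -123.9] F [1.2 0.1 1. ] yaw 10.65
```

View pics/w13.png

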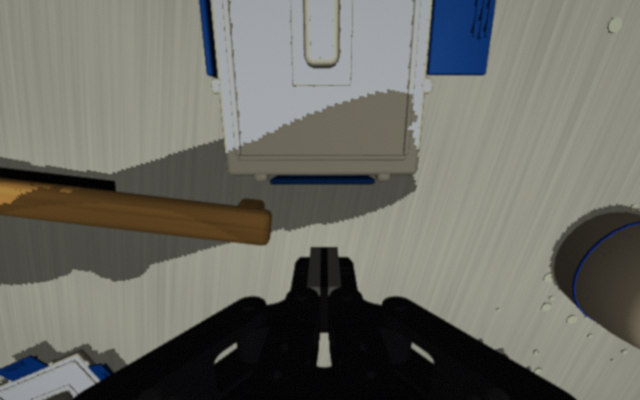

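View pics/s13.png

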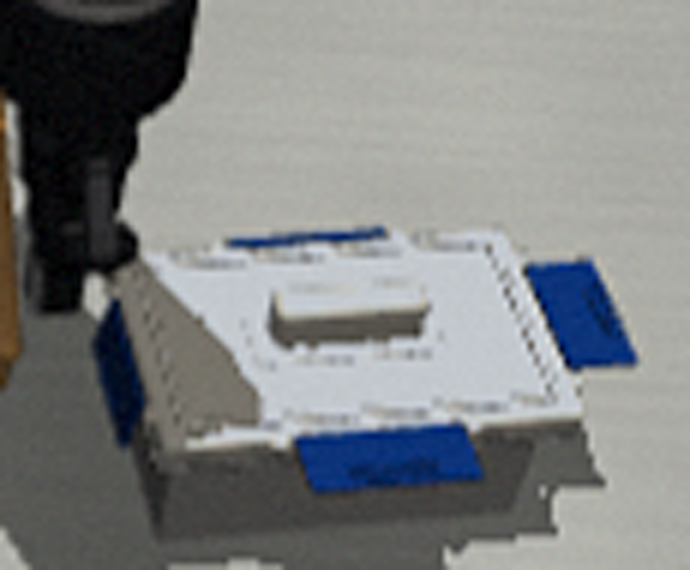

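View pics/s13o.png

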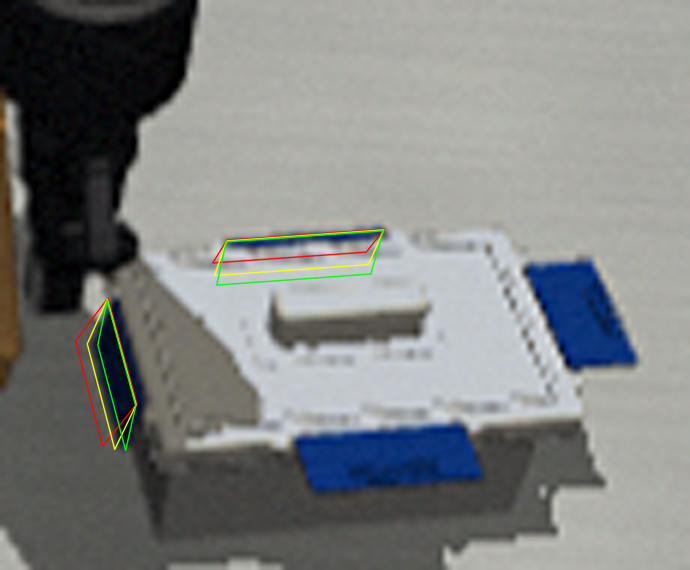

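The -y tab is shut (overlay about 80-85°) and the -x tab is still down. Now the +x tab, at u = +78 mm.

```bash
python3 - <<'E'
from h import *
p=rel(1);to(.078,0,p)
E
```

```text
t 19.03 tcp [0.5281 0.0494 0.1064] pan-frame mm [   0.7 -124.2] F [-0.4 -0.3 -0.3] yaw 10.68
need 0.078 0 [0.0529 0.1364]
```

step_arm(increments=[[0.025,0.01,0.015,0,0,0,1],[0.0529,0.035,0.015,0,0,0,1],[0.0529,0.07,0.015,0,0,0,1],[0.0529,0.105,0.015,0,0,0,1],[0.0529,0.1364,0.01,0,0,0,1],[0.0529,0.1364,0,0,0,0,1],[0.0529,0.1364,0,0,0,0,1],[0.0529,0.1364,0,0,0,0,1]])

```text
t: 19.7
eef_pos: [0.5805, 0.185, 0.1052]
tool_rot: [-0.001, 0.638, 0.77, -0.002]
contact_force: [-0.3, -0.4, 0.6]
gripper_width: -0.006
```

```bash
python3 - <<'E'
from h import *
p=rel(3);to(.078,0,p)
c=cam('wrist','w14.png')
E
```

```text
t 19.85 tcp [0.5811 0.1844 0.1059] pan-frame mm [77.9 -1.3] F [-0.  -0.2 -0. ] yaw 10.62
need 0.078 0 [-0.0001  0.0013]
```

View pics/w14.png

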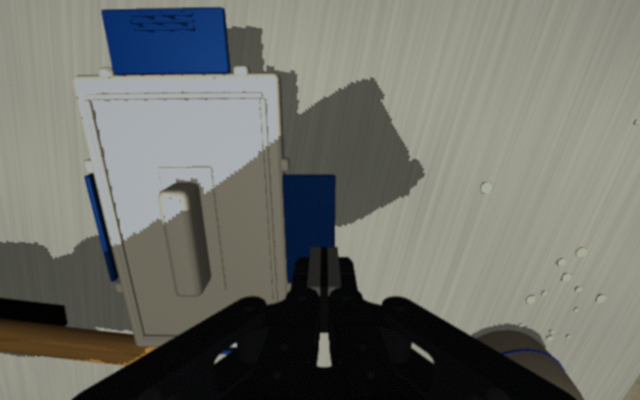

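step_arm(increments=[[0,0.001,-0.015,0,0,0,1],[0,0.001,-0.025,0,0,0,1],[0,0.001,-0.035,0,0,0,1],[0,0.001,-0.045,0,0,0,1],[0,0.001,-0.055,0,0,0,1],[0,0.001,-0.059,0,0,0,1],[0,0.001,-0.059,0,0,0,1]])

```text
t: 20.48
eef_pos: [0.5817, 0.1866, 0.047]
tool_rot: [-0.0, 0.638, 0.77, -0.0]
contact_force: [2.1, 0.6, -0.9]
gripper_width: 0.002
```

```bash
python3 - <<'E'
from h import *
p=rel(2)
E
```

```text
t 20.58 tcp [0.5818 0.1867 0.0473] pan-frame mm [79.   0.7] F [ 2.6  0.4 -1. ] yaw 10.66
```

step_arm(increments=[[-0.002,-0.0004,0,0,0,0,1],[-0.004,-0.0008,0,0,0,0,1],[-0.005,-0.001,0,0,0,0,1],[-0.005,-0.001,0,0,0,0,1]])

```text
t: 20.92
eef_pos: [0.5771, 0.1858, 0.0485]
tool_rot: [0.0, 0.638, 0.77, 0.001]
contact_force: [3.1, 0.9, -1.9]
gripper_width: 0.002
```

```bash
python3 - <<'E'
from h import *
p=rel(2)
c=cam('wrist','w15.png')
E
```

```text
t 21.02 tcp [0.5771 0.1858 0.0485] pan-frame mm [74.3  0.8] F [ 3.3  0.1 -0.9] yaw 10.66
```

View pics/w15.png

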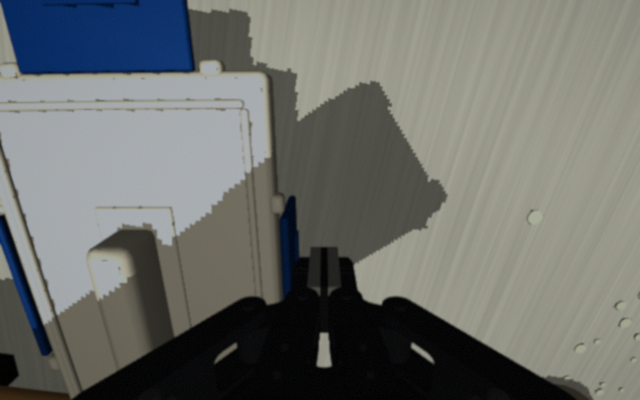

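step_arm(increments=[[-0.0015,-0.0003,0,0,0,0,1],[-0.003,-0.0006,0,0,0,0,1],[-0.003,-0.0006,0,0,0,0,1]])

```text
t: 21.32
eef_pos: [0.576, 0.1857, 0.0489]
tool_rot: [0.001, 0.639, 0.77, 0.002]
contact_force: [8.4, 1.0, -2.0]
gripper_width: 0.002
```

```bash
python3 - <<'E'
from h import *
p=rel(2)
E
```

```text
t 21.42 tcp [0.576  0.1857 0.0489] pan-frame mm [73.1  0.9] F [ 8.9 -0.5 -1.5] yaw 10.64
```

step_arm(increments=[[-0.0015,-0.0003,0,0,0,0,1],[-0.0015,-0.0003,0,0,0,0,1],[0.006,0.001,0,0,0,0,1],[0.022,0.004,0,0,0,0,1],[0.022,0.004,0.03,0,0,0,1],[0.022,0.004,0.06,0,0,0,1],[0.022,0.004,0.06,0,0,0,1]])

```text
t: 22.0
eef_pos: [0.5973, 0.1909, 0.1127]
tool_rot: [0.001, 0.638, 0.77, 0.002]
contact_force: [1.6, -1.0, 0.5]
gripper_width: 0.001
```

```bash
python3 - <<'E'
from h import *
p=rel(3);to(0,.113,p)
c=cam('wrist','w16.png')
c=cam('scene');overlay(c,(355,470,145,240),6,[],'s16.png')
E
```

```text
t 22.15 tcp [0.5963 0.1902 0.1107] pan-frame mm [93.9  1.5] F [ 0.5 -0.6 -0.4] yaw 10.68
need 0 0.113 [-0.113   0.0921]
```

View pics/w16.png

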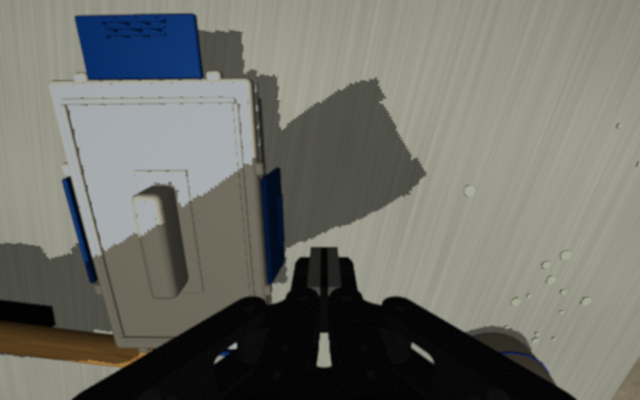

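View pics/s16.png

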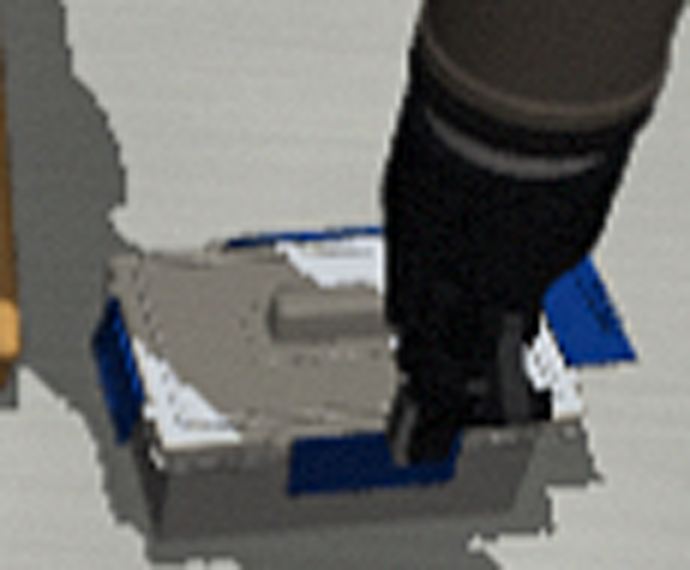

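The +x tab holds down too. Last is the +y tab.

step_arm(increments=[[-0.025,0.03,0.02,0,0,0,1],[-0.05,0.06,0.02,0,0,0,1],[-0.08,0.085,0.02,0,0,0,1],[-0.1124,0.0941,0.01,0,0,0,1],[-0.1124,0.0941,0,0,0,0,1],[-0.1124,0.0941,0,0,0,0,1],[-0.1124,0.0941,0,0,0,0,1]])

```text
t: 22.83
eef_pos: [0.4829, 0.2821, 0.1069]
tool_rot: [-0.0, 0.638, 0.77, -0.001]
contact_force: [0.3, 0.7, 0.2]
gripper_width: 0.0
```

```bash
python3 - <<'E'
from h import *
p=rel(3);to(0.0015,.115,p)
c=cam('wrist','w17.png')
c=cam('scene');overlay(c,(355,470,145,240),6,[],'s17.png')
E
```

```text
t 22.98 tcp [0.4838 0.2821 0.1074] pan-frame mm [  0.4 112.7] F [0.4 0.1 0.3] yaw 10.58
need 0.0015 0.115 [0.0006 0.0024]
```

View pics/s17.png

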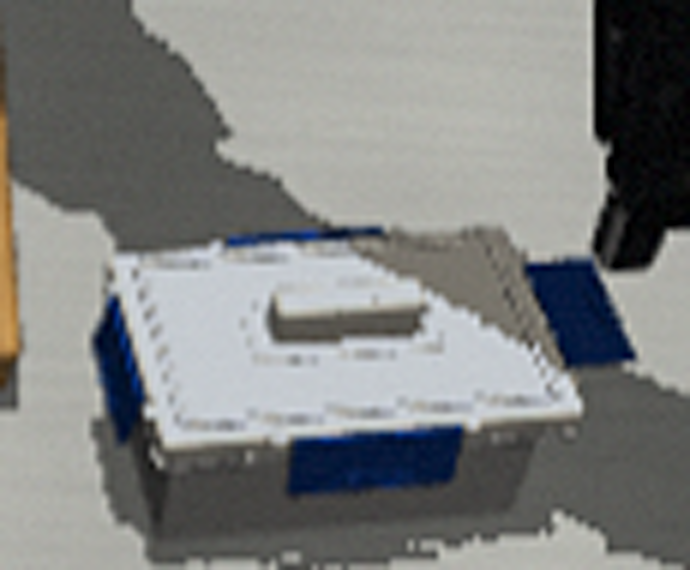

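The +x, -x and -y tabs are down, and the tip is beside and above the +y tab. Pressing it.

step_arm(increments=[[0.0006,0.0024,-0.015,0,0,0,1],[0.0006,0.0024,-0.025,0,0,0,1],[0.0006,0.0024,-0.035,0,0,0,1],[0.0006,0.0024,-0.045,0,0,0,1],[0.0006,0.0024,-0.055,0,0,0,1],[0.0006,0.0024,-0.061,0,0,0,1],[0.0006,0.0024,-0.061,0,0,0,1]])

```text
t: 23.67
eef_pos: [0.4828, 0.2852, 0.0452]
tool_rot: [-0.001, 0.638, 0.77, -0.001]
contact_force: [-0.3, 1.0, -0.5]
gripper_width: 0.003
```

```bash
python3 - <<'E'
from h import *
p=rel(2)
E
```

```text
t 23.77 tcp [0.4829 0.2853 0.0456] pan-frame mm [1.00e-01 1.16e+02] F [0.1 1.  0.1] yaw 10.68
```

step_arm(increments=[[0.0004,-0.002,0,0,0,0,1],[0.0007,-0.004,0,0,0,0,1],[0.0011,-0.006,0,0,0,0,1],[0.0013,-0.007,0,0,0,0,1],[0.0013,-0.007,0,0,0,0,1]])

```text
t: 24.18
eef_pos: [0.4855, 0.2776, 0.0472]
tool_rot: [0.001, 0.639, 0.769, -0.0]
contact_force: [0.6, 0.2, 0.3]
gripper_width: -0.002
```

```bash
python3 - <<'E'
from h import *
p=rel(2)
E
```

```text
t 24.28 tcp [0.4855 0.2776 0.0471] pan-frame mm [  1.3 107.9] F [0.2 0.3 0.2] yaw 10.61
```

step_arm(increments=[[0.0004,-0.002,0,0,0,0,1],[0.0006,-0.003,0,0,0,0,1],[0.0006,-0.003,0,0,0,0,1]])

```text
t: 24.53
eef_pos: [0.4857, 0.276, 0.0471]
tool_rot: [-0.0, 0.638, 0.77, 0.0]
contact_force: [0.4, 2.3, -1.0]
gripper_width: 0.003
```

```bash
python3 - <<'E'
from h import *
p=rel(2)
E
```

```text
t 24.63 tcp [0.4857 0.276  0.0471] pan-frame mm [  1.2 106.3] F [ 0.3  2.4 -0.9] yaw 10.67
```

step_arm(increments=[[0.0004,-0.0015,0,0,0,0,1],[0.0006,-0.003,0,0,0,0,1],[0.0006,-0.003,0,0,0,0,1]])

```text
t: 24.88
eef_pos: [0.486, 0.2745, 0.0472]
tool_rot: [-0.001, 0.638, 0.77, 0.001]
contact_force: [-0.8, 5.0, -2.1]
gripper_width: 0.001
```

```bash
python3 - <<'E'
from h import *
p=rel(2)
E
```

```text
t 24.98 tcp [0.486  0.2745 0.0472] pan-frame mm [  1.2 104.8] F [ 0.2  5.3 -1.9] yaw 10.73
```

step_arm(increments=[[0.0003,-0.0015,0,0,0,0,1],[0.0005,-0.0025,0,0,0,0,1],[0.0005,-0.0025,0,0,0,0,1]])

```text
t: 25.23
eef_pos: [0.4861, 0.2744, 0.0476]
tool_rot: [-0.002, 0.637, 0.771, 0.003]
contact_force: [-2.3, 10.1, -2.0]
gripper_width: -0.002
```

```bash
python3 - <<'E'
from h import *
p=rel(2)
E
```

```text
t 25.33 tcp [0.4861 0.2744 0.0476] pan-frame mm [  1.2 104.7] F [-0.6 10.4 -2. ] yaw 10.83
```

It has hit its stop at 10 N. Backing away and checking everything.

step_arm(increments=[[-0.001,0.006,0,0,0,0,1],[-0.005,0.025,0,0,0,0,1],[-0.005,0.025,0.03,0,0,0,1],[-0.005,0.025,0.07,0,0,0,1],[-0.005,0.025,0.11,0,0,0,1],[-0.03,0.06,0.15,0,0,0,1],[-0.03,0.06,0.15,0,0,0,1],[-0.03,0.06,0.15,0,0,0,1]])

```text
t: 26.0
eef_pos: [0.4557, 0.3342, 0.2007]
tool_rot: [0.0, 0.637, 0.771, 0.003]
contact_force: [-0.3, 0.5, 0.5]
gripper_width: 0.002
```

```bash
python3 - <<'E'
from h import *
p=rel(2)
zo=.057
cam('wrist','w20.png')
for n,v,box,k in [('top',[.5033,.1718,np.radians(10.9)],(170,280,165,265),6),('scene',[.5069,.1734,np.radians(10.5)],(355,470,145,240),6)]:
    c=cam(n,n+'20.png');overlay(c,box,k,[],'r20_%s.png'%n,1.8 if n=='top' else 1)
    sh=[(rect(v,zo+.02,.1045,.173),(255,0,255))]
    for ph,col in [(66,(0,0,255)),(78,(0,255,255)),(88,(0,255,0))]: sh+=[(q,col) for q,_ in tabs(v,zo,np.radians(ph))]
    overlay(c,box,k,sh,'o20_%s.png'%n,1.8 if n=='top' else 1)
E
```

```text
t 26.1 tcp [0.456  0.3329 0.1994] pan-frame mm [-17.5 167.8] F [-0.1  0.4  0.1] yaw 10.87
```

View pics/r20_scene.png

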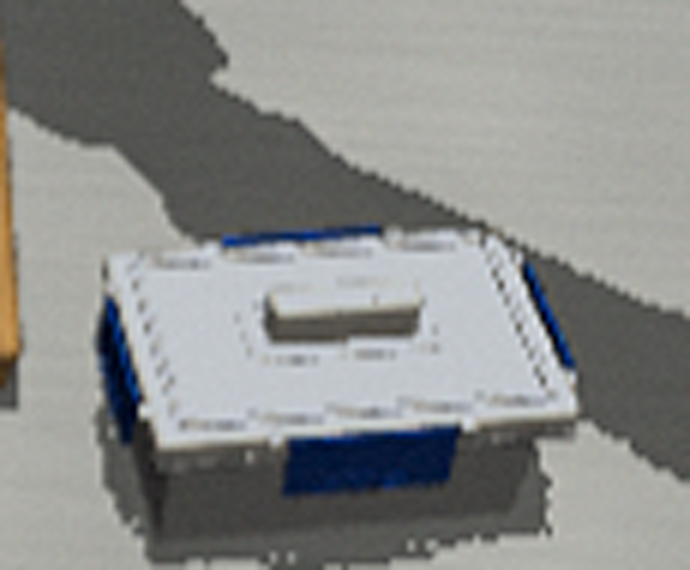

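View pics/o20_scene.png

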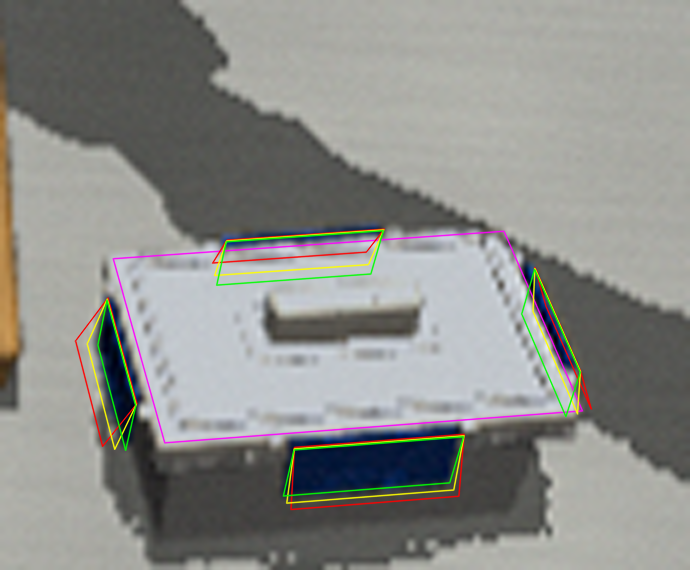

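View pics/r20_top.png

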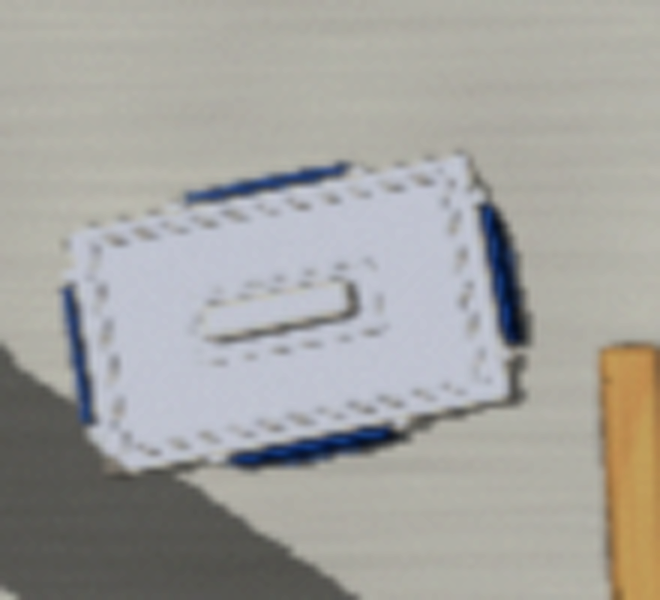

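View pics/o20_top.png

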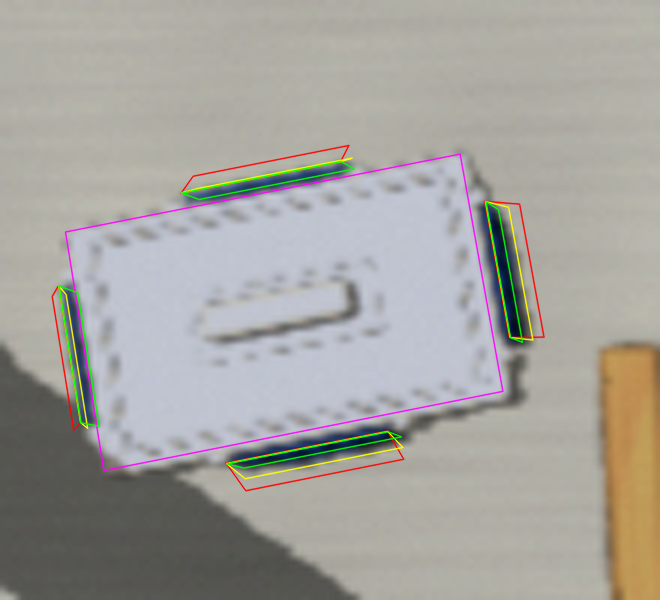

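View pics/w20.png

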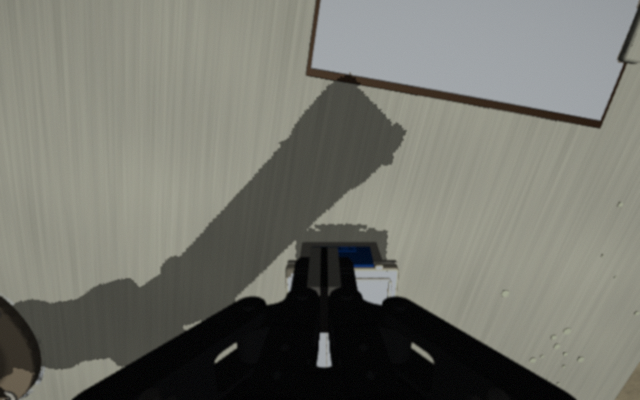

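All four tabs sit near the 80-88° outlines in both views, and the plate is flush and centred. I'll check the cast and rasp, then hand in.

```bash
python3 - <<'E'
from h import *
a=cv2.imread('pics/top0.png').astype(int);b=cam('top')['color'][:,:,::-1].astype(int)
for n,(x0,x1,y0,y1) in dict(cast=(245,300,85,140),rasp=(450,500,140,245)).items(): print(n,np.abs(a-b)[y0:y1,x0:x1].mean(),np.abs(a-b)[y0:y1,x0:x1].max())
print(bot.get_obs()['t'],bot.hand_in())
E
```

```text
cast 6.200330578512396 10
rasp 6.162793650793651 10
the job is handed in; nothing more can be done
26.3 None
```

The large white lid is on the steel pan with all four blue tabs pressed shut, and I handed the job in at 26.3 s of the 64 s allowed. The hand-in gives no verdict, so this rests on my own checks.

**What I did:** I gripped the largest lid by its rib and lowered it onto the pan, letting go only once it rested there with about 10 N of contact. Then I pressed the tabs down one at a time with the closed fingertips, in the order -x, -y, +x, +y.

**Last checks:**
- **Lid:** in both fixed cameras the plate lies flush on the rim, within about 1–2 mm of centre and in line. An automatic edge fit just after release put it 2–3 mm off in x, in opposite directions in the two cameras. I took that as fit error; both figures are inside the 6 mm limit.
- **Tabs:** all four stayed down after release, judged by eye at about 80–88° below level (about 1.65–1.8 rad). The -x tab is the least certain, because most of its face is hidden in the scene view.
- **Cast and rasp:** neither has moved. The before and after top pictures differ there only by a slight, even change in brightness.
- **Gripper:** it ended clear of everything, with no contact force.

**Corrected on the way:** when I first held the lid over the pan, the two cameras disagreed. The lid was hanging lower in the fingers than I had assumed and was about 3 mm short in x. I raised it, corrected the position and checked both views again before lowering it.

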